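Pack the bike case, shut it and lock its latch

ROBOT

A 6-joint arm with a two-finger parallel gripper is mounted at the origin on the work surface. World frame = base frame: x ahead of the robot, y to its left, z up, the work surface at z = 0. Lengths are in mm, angles in rad, forces in N, time in s.
With the tool pointing down it reaches from about 250 to 800 mm from the base axis. Payload 8.5 kg.
Tool frame: the origin (TCP) lies between the finger pads, 19 mm behind the fingertips; this is the grasp point; z points along the fingers, y is the line along which they close (so a half turn about z gives the same grasp; the last joint's range is limited). The gripper opens to 85 mm and grips with 20 to 120 N. Pads are 22 mm wide; open, the fingers measure 114 mm over their backs; the gripper's body (76 mm by 85 mm) begins 54 mm behind the grasp point. The pads swing forward as they close: fully open they stand 13 mm farther back than shut.
Start: joints at [-1.276, 0.238, -0.013, 1.319, 0, 1.571], TCP at [152.524, -502.312, 249.976] pointing down, gripper open.
Joint ranges: [-2.66, 2.66], [-1.03, 1.9], [-1.14, 1.46], [-1.82, 2.27], [-1.45, 1.34], [-3.14, 3.14]. Speed limits (rad/s): [2.22, 2.22, 2.79, 3.14, 3.14, 3.14].

INTERFACE

Orientations are given as [roll, pitch, yaw] about the fixed x, y, z axes, in that order (R = Rz(yaw) Ry(pitch) Rx(roll)).
In Python, from bench import state, read_camera, camera_info, env gives the robot as it stands.
- The arm moves only by the tool play_rows, never from a script. Its argument "motion" is a list of rows, each an object with "translation": the shift along the tool's x, y, z in cm, a list of three; "dr": the turn, a rotation vector about the tool's x, y, z in rad, a list of three. In form: [{"translation": [x, y, z], "dr": [ax, ay, az]}, ...]. A call has exactly 5 rows; each row is the pose to reach, as a shift and turn from the pose commanded when the call began, along the tool's axes at that moment; what a row does not reach only later rows make up. A row lasts 1/10 s, in which the tool goes at most 50 mm and 8.59 degrees, less where a joint would pass 70% of its speed; a pose out of reach is approached as far as the arm can. A call with a gripper value outside its range is refused whole. "grip" is the finger opening in cm, from 0 to 8.54, set as the call begins (left out, the last holds). The fingers move at their own pace and stop on an object; "grip_force" is the grip in N (left out, the last holds). Time passes only in rows, so rows that repeat a pose let the fingers close, or fill a call up. It gives the time, the measured TCP pose, the force, the opening and the grip force at its end, in the units of the state.
- state(): the state, without advancing time (a new reading comes with each control period).
- read_camera(name): name is "scene" or "top" or "wrist"; returns the picture (420x560x3 uint8, red, green, blue); there is no depth.
- camera_info(name): a dict with "mtx" (3x3 intrinsics, pixels), "rvec" (rotation vector, rad) and "tvec" (3), from world to camera coordinates, as OpenCV has them. Camera axes: x right, y down, z forward; pixel columns grow to the right and rows downward; lengths in mm; the calibration is good to about 2 mm. A picture is of the moment at which its call begins: read the wrist's pose just before it. camera_info takes no time and is no camera call; for the wrist camera it gives the pose at the moment of the call.
- env.job_done(): hands the job in; it is judged then, once.
The state is a dict: "time_s": time; "joint_pos": joint angles; "qd": joint speeds; "tau": joint torques, N m; "tcp_pos": TCP position; "eef_rot": TCP orientation; "ft_force": force on the tool from outside, world axes, zero at the start; "torque": the same for the moment, N m; "grip_width": finger opening in mm; "gripper_force": force on a finger pad.
Only numpy, scipy, OpenCV 4.12 (cv2) and the standard library are available. Lean on these libraries where they do the work, as an engineer would, in place of code of your own. Each camera call takes 0.05 s, during which the arm holds its last target. There are 200 camera calls.

TASK

Put every bike item lying on the worktop into the open case: the long tools (spanner, hanger tool, tyre lever, whichever are there) in its wide bay, the lube bottle and the brake pad pair in its narrow bay. Once everything is in, bring the lid fully shut without slamming it, then press the sprung latch knob in and turn it clockwise past its safety stop as far as it goes, so that its tongue lies across the lid, and let it spring back up. Do not shift the mug, the grease jar or the bell.

Things in the scene. Friction and masses are not known exactly. Their poses are not given: they have to be found in the camera images.
- case: fixed open-topped grey case 200 (x) x 300 (y) x 60 mm high, walls 5, floor 6 thick; its place and yaw differ each time. Origin: centre of its underside; x points to the lid's hinge side, away from the robot. A divider (5 thick, top at z 52) at y = -25 parts it into a wide bay (+y side) and a narrow bay (-y side)
- latch_housing (a point): centre of the top of the fixed grey latch housing, a block 100 x 100 x 60 high against the case's outer -y wall; at x 0, y -200 of the case. Two small steel safety stops stand on it, up to 83 mm above the worktop, 30 to 49 mm from the knob's axis
- wide_bay (a point): centre of the wide bay's floor (6 mm above the case's underside; bay 190 along x, 168 along y, 54 deep); axes as the case
- narrow_bay (a point): centre of the narrow bay's floor (bay 190 along x, 117 along y, 54 deep); axes as the case
- lid (a joint): angle of the grey lid (rad): 0 shut, 1.6 to 1.8 (just past upright) at the start, 1.85 at most. Hinged on the case's far (+x) rim; stiff, it stays where it is left; moving its edge takes 2 to 5 N. Plate 200 x 300 x 8 mm with a 90 mm wide, 12 mm deep lip on the free edge; shut, its upper face is 68 mm up. It can be pushed over from behind by the fingertips, then pressed down from above
- lid_hinge (a point): middle of the lid's hinge line: 100 mm from the case's origin along its x, 60 mm up, at the underside of the shut lid
- lid_edge (a point): middle of the lid's free edge, on its outer (upper when shut) face, 200 mm from the hinge
- latch_press (a joint): how far the latch knob is pressed down (m): 0 up, 0.012 fully pressed; a spring pushes it up (3 N at the start, 8 N fully pressed)
- latch_turn (a joint): turn of the latch knob (rad), clockwise seen from above: 0 to 0.2 at the start, 1.5 at its end stop; friction 0.03 N m. Unless the knob is pressed 7.5 mm or more, a tooth under it meets a fixed safety stop at about 0.35 rad; beyond about 0.95 rad it is past the stop, springs up when let go and cannot turn back
- latch_grip (a point): point on the knob's vertical axis where the TCP may grip it, 118 mm above the worktop with the knob up; at x 0, y -200 of the case. The knob is a white bar 42 long x 14 wide x 27 high (top 6 mm above this point) on a black disc of 22 mm radius; the point's x axis lies along the bar, z up, turning with it
- tongue_tip (a point): end of the steel tongue under the knob's disc, 80 mm from the knob's axis towards latch_grip's -x: it points along the case wall to the robot at the start, across the lid when fully turned, 2 mm over the shut lid even with the knob pressed
- spanner: stainless spanner 142 long, flat, shank 14 wide and 8 thick, heads 26 wide, lying along its own x; origin: middle of its underside, z up. May be absent
- hanger_tool: red plastic derailleur hanger tool, T-shaped: bar 115 long (x) x 16 wide x 12 thick with a 42 mm wide cross-piece at the -x end; origin: middle of the bar's underside, z up. May be absent
- tyre_lever: black plastic tyre lever 115 long (x), 19 wide, 10 thick, a narrower hooked tip at +x; origin: middle of its underside, z up. May be absent
- lube_bottle: flat clear lube bottle with black cap, lying on its broad side: body 58 (x) x 36 x 24 thick centred 12 mm to -x of the origin, cap to x = +41; origin: on its underside, z up. May be absent
- brake_pads: pair of dark brake pads clipped side by side: together 50 (x) x 30 x 13 thick; origin: middle of the underside, z up. May be absent
- mug: white mug 80 mm across, 90 high, bystander; origin: centre of its underside
- grease_jar: jar 64 mm across, 70 high, bystander; origin: centre of its underside
- bell: brass bicycle bell dome 54 mm across, 35 high, bystander; origin: centre of its underside

How it is judged:
By the outcome, as a careful person would: the job done as asked, in the order asked, and still so for the second after the job is handed in, with the robot touching nothing.
Of spanner, hanger_tool, tyre_lever, lube_bottle, brake_pads only 3 to 5 are there at a start; the rules pass over those that are not, and their reading is None.
At some moment in a run one of spanner, hanger_tool, tyre_lever, lube_bottle, brake_pads may be knocked a few centimetres aside while the robot is not near it.
It also fails if it takes over 210 s, if anything falls off the work surface, if the arm or the gripper's body presses on something with over 40 N, if the wrist force passes 120 N, or if a joint passes its speed limit or range.

## Working session

There is one attempt and no reset: what is moved stays moved. The work goes in short steps, Python scripts to look and compute and a tool call to move; the robot and the scene stay as the last step left them, time stands still between calls to the robot, and variables do not carry over. Pictures are saved under pics/ and viewed, at most 17 in all, crops included, and the job is handed in when it is done.

Besides the shell and the picture viewer there is one more tool, called after ">>>" by a JSON object that holds its "api" and its "payload". play_rows: Moves the arm, as the interface text tells. Its arguments: {"type":"object","properties":{"motion":{"type":"array","items":{"type":"object","properties":{"translation":{"type":"array","items":{"type":"number"}},"dr":{"type":"array","items":{"type":"number"}}}}},"grip":{"type":"number"},"grip_force":{"type":"number"}},"required":["motion"]}

```bash
ls; mkdir -p pics; python3 - <<'E'
from bench import state, read_camera, camera_info
import cv2
for n in("scene","top"):
    im=read_camera(n); cv2.imwrite(f"pics/{n}0.png",im[:,:,::-1]); print(n,camera_info(n))
print(state())
E
```

```text
pics
scene {'mtx': array([[514.55587719,   0.        , 293.61028254],
       [  0.        , 514.55587719, 210.3267001 ],
       [  0.        ,   0.        ,   1.        ]]), 'rvec': array([ 2.25920324,  0.66574334, -0.25452386]), 'tvec': array([-536.804398  , -132.19370414, 1855.64427731])}
top {'mtx': array([[392.86895454,   0.        , 275.03985567],
       [  0.        , 392.86895454, 210.61328655],
       [  0.        ,   0.        ,   1.        ]]), 'rvec': array([ 2.13821981, -2.12363053,  0.16319976]), 'tvec': array([  50.83653662,  588.87661477, 1047.46520543])}
{'time_s': 0.1, 'joint_pos': array([-1.27597761e+00,  2.38715882e-01, -1.41338469e-02,  1.31920720e+00,
       -5.23473436e-06,  1.57077528e+00]), 'qd': array([-0.00134852, -0.00170639,  0.00165694,  0.00083813,  0.00158519,
        0.00116191]), 'tau': array([-3.20375398e-05, -5.39719141e+01,  3.47000277e+01,  1.33671187e-02,
       -6.22543007e-05, -1.68162461e-05]), 'tcp_pos': array([ 152.44852112, -502.02850425,  249.45853037]), 'eef_rot': array([-3.14033205e+00,  5.20820197e-06,  2.94839769e-01]), 'ft_force': array([ 0.03898835, -0.37358834, -0.17635443]), 'torque': array([ 0.00992115, -0.04790594,  0.00778784]), 'gripper_force': 0.0, 'grip_width': 85.34691806799815}
```

View pics/top0.png

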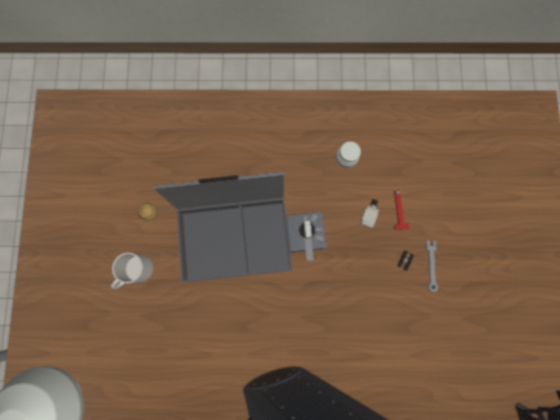

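View pics/scene0.png

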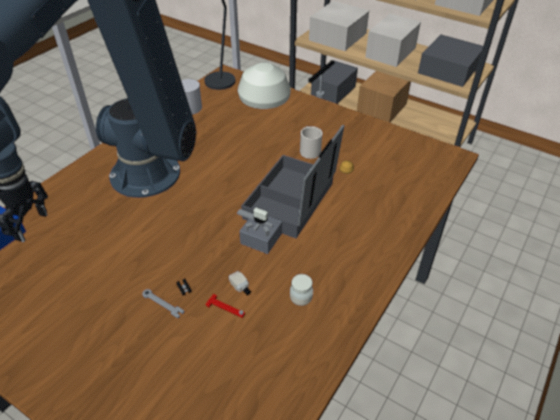

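The top view shows four items: bottle (370,214), hanger tool (401,210), brake pads (406,260) and spanner (432,265). There is no tyre lever. The case spans roughly (180–290, 200–280), the knob is at (308,229) and the lid is up on the far side. The scene view agrees.

```bash
cat > h.py <<'E'
import numpy as np, cv2
from bench import state, read_camera, camera_info
from scipy.spatial.transform import Rotation as Ro
def ray(ci,p,z):
    R=cv2.Rodrigues(ci['rvec'])[0]; C=-R.T@ci['tvec']
    u=cv2.undistortPoints(np.array([[p]],float),ci['mtx'],None)[0,0]
    d=R.T@np.array([u[0],u[1],1]); return C+d*(z-C[2])/d[2]
def proj(ci,P): return cv2.projectPoints(np.array([P],float),ci['rvec'],ci['tvec'],ci['mtx'],None)[0][0,0]
def rect(ci,cnt,z):
    "min-area rectangle of contour cast on plane z: centre, sides, yaw of long side"
    P=np.array([ray(ci,p[0],z)[:2] for p in cnt],np.float32)
    (c,s,a)=cv2.minAreaRect(P); 
    if s[0]<s[1]: s=s[::-1]; a+=90
    a=np.radians((a+90)%180-90); return np.round(c,1),np.round(s,1),round(a,3)
def go(x,y,z,yaw=None):
    "translation (cm, tool axes) and dr z to reach world pose, tool down"
    s=state(); R=Ro.from_euler('xyz',s['eef_rot']); t=R.inv().apply(np.array([x,y,z])-s['tcp_pos'])/10
    d=None
    if yaw is not None: d=(R.inv()*Ro.from_euler('xyz',[np.pi,0,yaw])).as_rotvec().round(3)
    return t.round(2),d
E
python3 - <<'E'
from h import *
im=read_camera("top"); ci=camera_info("top")
hsv=cv2.cvtColor(im,cv2.COLOR_RGB2HSV)
m=((hsv[...,1]<70)|((hsv[...,1]>170)&(hsv[...,2]>90)|(hsv[...,2]<40))).astype(np.uint8)
m[:, :330]=0;m[:,470:]=0;m[:130]=0;m[310:]=0
cs,_=cv2.findContours(m,0,cv2.CHAIN_APPROX_NONE)
for c in cs:
    if len(c)>10: print(c.reshape(-1,2).mean(0).round(),*rect(ci,c,8))
for n,p,z in[('jar',(350,150),70),('bell',(147,212),20),('mug',(127,265),90),('nearL',(183,280),60),('nearR',(290,270),60),('farR',(287,203),60),('divN',(247,275),52),('knob',(308,229),124),('tongue',(310,260),90),('lidfar',(284,175),256),('lidfarL',(160,187),256)]:
    print(n,ray(ci,p,z).round())
cv2.imwrite("pics/m.png",np.vstack([cv2.resize(im[160:310,150:450][:,:,::-1],None,fx=2.6,fy=2.6,interpolation=2)]))
E
```

```text
[405. 260.] [ 457.7 -314. ] [36.5 22.2] -0.501
[432. 264.] [ 440.6 -386.6] [140.2  28.5] -0.033
[370. 215.] [ 587.4 -218.2] [76.4 40.5] -0.348
[400. 214.] [ 594.4 -309.3] [96.6 31.4] -0.042
[348. 154.] [ 766.7 -160.6] [83.6 67.2] -0.607
jar [ 758. -154.   70.]
bell [587. 423.  20.]
mug [434. 443.  90.]
nearL [396. 301.  60.]
nearR [425.  13.  60.]
farR [608.  22.  60.]
divN [411. 129.  52.]
knob [529. -31. 124.]
tongue [451. -38.  90.]
lidfar [637.  33. 256.]
lidfarL [607. 316. 256.]
```

View pics/m.png

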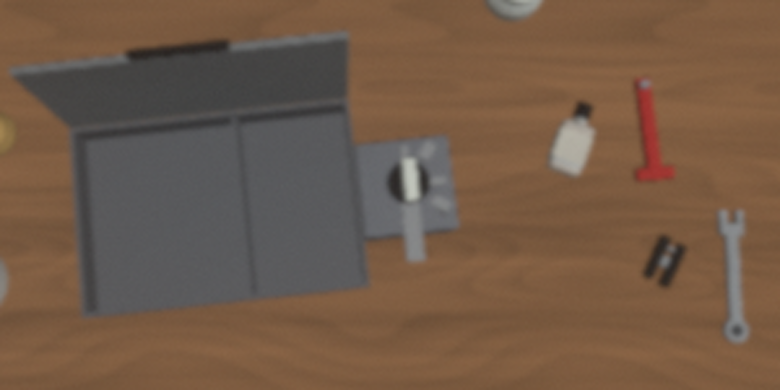

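The crop confirms the items and gives a case yaw of about 0.10 rad, with its origin near (510,167) and the knob near (529,-31). I'm moving over the items for a wrist view.

```bash
python3 -c "
from h import *
print(go(460,-330,330,0))"
```

```text
(array([34.43, -7.54, -8.04]), array([-0.001,  0.   ,  0.295]))
```

>>> {"api": "play_rows", "payload": {"motion": [{"translation": [4, -1, -2], "dr": [0, 0, 0.1]}, {"translation": [8, -2, -4], "dr": [0, 0, 0.2]}, {"translation": [12, -3, -6], "dr": [0, 0, 0.295]}, {"translation": [16, -4, -7], "dr": [0, 0, 0.295]}, {"translation": [20, -5, -8], "dr": [0, 0, 0.295]}]}}

```text
time_s: 0.65
tcp_pos: [330.6, -395.4, 330.6]
eef_rot: [3.141, -0.0, -0.001]
ft_force: [0.6, -1.1, 0.9]
grip_width: 85.3
gripper_force: 0.0
```

```bash
python3 -c "
from h import *
print(state()['tcp_pos'],state()['eef_rot'],go(460,-330,330,0))"
```

```text
[ 330.58925533 -395.37502325  330.60905522] [ 3.14133949e+00 -2.43873463e-04 -6.89033641e-04] (array([12.94, -6.55,  0.06]), array([ 0.   , -0.   , -0.001]))
```

>>> {"api": "play_rows", "payload": {"motion": [{"translation": [4, -2, 0]}, {"translation": [8, -4, 0]}, {"translation": [12.5, -6.5, 0]}, {"translation": [12.5, -6.5, 0]}, {"translation": [12.5, -6.5, 0]}]}}

```text
invalid input
```

```bash
cat > look.py <<'E'
from h import *; import sys
s=state(); ci=camera_info("wrist"); im=read_camera("wrist")
hsv=cv2.cvtColor(im,cv2.COLOR_RGB2HSV)
m=((hsv[...,1]<70)|((hsv[...,1]>170)&(hsv[...,2]>90)|(hsv[...,2]<40))).astype(np.uint8)
print(s['tcp_pos'].round(1),s['eef_rot'].round(3),s['time_s'])
cs,_=cv2.findContours(m,0,cv2.CHAIN_APPROX_NONE)
for c in cs:
    if len(c)>40: print(c.reshape(-1,2).mean(0).round(),cv2.boundingRect(c),*rect(ci,c,8), im.reshape(420,560,3)[tuple(c.reshape(-1,2)[0][::-1])])
cv2.imwrite(sys.argv[1],im[:,:,::-1])
E
python3 look.py pics/w1.png
```

```text
[ 330.6 -395.4  330.6] [ 3.141e+00 -0.000e+00 -1.000e-03] 0.65
[ 42. 338.] (32, 329, 22, 19) [ 76.9 -73.5] [29.2 29. ] 0.761 [71 85 96]
[264.  57.] (251, 0, 25, 123) [ 434.6 -385.6] [125.4  25.4] -0.008 [152 130 115]
[261. 213.] (0, 0, 560, 420) [ 213.8 -406.5] [850.7 566.9] 1.57 [147  89  39]
```

View pics/w1.png

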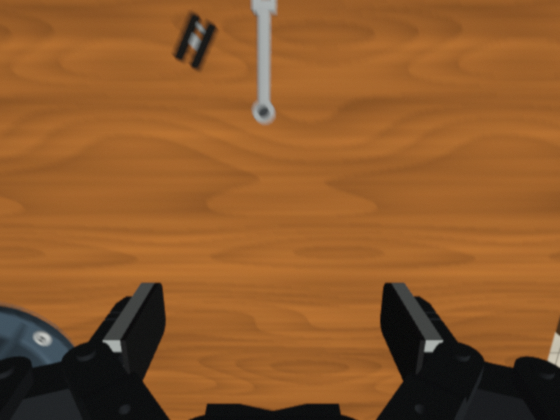

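The wrist view shows the spanner at (264,60) and the pads at (195,40). I'm moving further over the items. Rows need `dr` every time.

>>> {"api": "play_rows", "payload": {"motion": [{"translation": [4, -2, 0], "dr": [0, 0, 0]}, {"translation": [8, -4, 0], "dr": [0, 0, 0]}, {"translation": [12, -6, 0], "dr": [0, 0, 0]}, {"translation": [16, -8, 0], "dr": [0, 0, 0]}, {"translation": [20, -9, 0], "dr": [0, 0, 0]}]}}

```text
time_s: 1.2
tcp_pos: [530.8, -304.6, 330.1]
eef_rot: [-3.141, 0.0, 0.001]
ft_force: [0.6, -1.4, 0.3]
grip_width: 85.3
gripper_force: 0.0
```

>>> {"api": "play_rows", "payload": {"motion": [{"translation": [0, 0, 0], "dr": [0, 0, 0]}, {"translation": [0, 0, 0], "dr": [0, 0, 0]}, {"translation": [0, 0, 0], "dr": [0, 0, 0]}, {"translation": [0, 0, 0], "dr": [0, 0, 0]}, {"translation": [0, 0, 0], "dr": [0, 0, 0]}]}}

```text
time_s: 1.7
tcp_pos: [528.5, -307.0, 330.5]
eef_rot: [3.141, -0.0, -0.002]
ft_force: [-0.6, -0.2, -0.3]
grip_width: 85.6
gripper_force: 0.0
```

```bash
python3 look.py pics/w2.png
```

```text
[ 528.5 -307.   330.5] [ 3.141e+00 -0.000e+00 -2.000e-03] 1.7
[ 33. 177.] (0, 111, 92, 143) [490.3 -30.3] [199.6 108.5] -0.224 [85 71 62]
[267. 207.] (0, 0, 560, 420) [ 411.8 -317.9] [850.3 566.8] 1.569 [152  93  40]
```

View pics/w2.png

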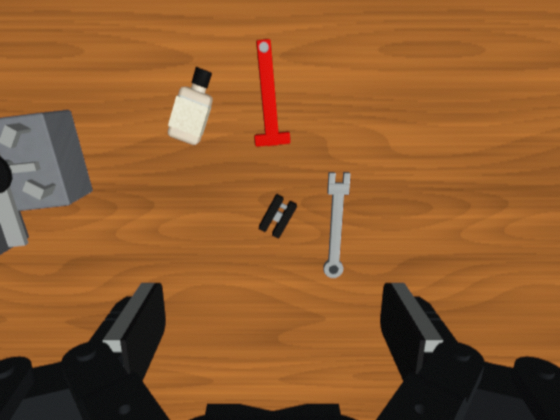

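The wrist view shows all four items clearly: spanner from (339,172) to (334,277), hanger tool from (264,40) to (272,145), bottle from cap (203,69) to base (184,141), and pads centred at (278,216).

```bash
python3 - <<'E'
from h import *
ci=camera_info("wrist")
for n,a,b,z in[('spanner',(334,277),(340,173),6),('hanger',(273,146),(264,40),10),('bottle',(184,141),(203,69),18),('padL',(264,231),(279,196),10),('padR',(277,237),(292,202),10)]:
    A,B=ray(ci,a,z),ray(ci,b,z); d=B-A
    c=(A+B)/2
    print(n,c.round(1),np.linalg.norm(d).round(1),np.arctan2(d[1],d[0]).round(3),go(c[0],c[1],150)[0])
for n,p,z in[('tongueEnd',(12,246),88),('house corner',(69,111),60),('house',(92,188),60)]: print(n,ray(ci,p,z).round())
E
```

```text
spanner [ 439.1 -389.     6. ] 140.6 -0.002 [-8.95  8.22 18.05]
hanger [ 599.6 -303.3   10. ] 114.3 0.084 [ 7.09 -0.37 18.05]
bottle [ 588.4 -219.2   18. ] 81.7 -0.329 [ 5.95 -8.78 18.05]
padL [ 458.8 -306.    10. ] 49.5 -0.388 [-6.99 -0.08 18.05]
padR [ 450.9 -322.2   10. ] 49.8 -0.377 [-7.78  1.54 18.05]
tongueEnd [450. -33.  88.]
house corner [ 586. -102.   60.]
house [ 505. -113.   60.]
```

>>> {"api": "play_rows", "payload": {"motion": [{"translation": [-2, 2, 4], "dr": [0, 0, 0]}, {"translation": [-4.5, 4, 8], "dr": [0, 0, 0]}, {"translation": [-6.5, 6, 12], "dr": [0, 0, 0]}, {"translation": [-8.9, 8.2, 16], "dr": [0, 0, 0]}, {"translation": [-8.9, 8.2, 20], "dr": [0, 0, 0]}], "grip": 5}}

```text
time_s: 2.25
tcp_pos: [437.5, -390.6, 129.4]
eef_rot: [3.14, -0.0, -0.004]
ft_force: [1.0, 0.5, -1.3]
grip_width: 49.8
gripper_force: 0.0
```

>>> {"api": "play_rows", "payload": {"motion": [{"translation": [0, 0, 3], "dr": [0, 0, 0]}, {"translation": [0, 0, 6], "dr": [0, 0, 0]}, {"translation": [0, 0, 6], "dr": [0, 0, 0]}, {"translation": [0, 0, 6], "dr": [0, 0, 0]}, {"translation": [0, 0, 6], "dr": [0, 0, 0]}]}}

```text
time_s: 2.75
tcp_pos: [441.2, -389.2, 71.9]
eef_rot: [3.14, -0.002, -0.0]
ft_force: [0.3, 1.0, 0.5]
grip_width: 50.0
gripper_force: 0.0
```

```bash
python3 -c "
from h import *
print(state()['grip_width'],go(439,-389,22,0))"
```

```text
49.98075358102232 (array([-0.23, -0.03,  4.99]), array([ 0.002, -0.002, -0.   ]))
```

>>> {"api": "play_rows", "payload": {"motion": [{"translation": [-0.2, 0, 2], "dr": [0, 0, 0]}, {"translation": [-0.2, 0, 4], "dr": [0, 0, 0]}, {"translation": [-0.2, 0, 4.9], "dr": [0, 0, 0]}, {"translation": [-0.2, 0, 4.9], "dr": [0, 0, 0]}, {"translation": [-0.2, 0, 4.9], "dr": [0, 0, 0]}]}}

```text
time_s: 3.25
tcp_pos: [439.0, -388.8, 22.1]
eef_rot: [3.141, -0.001, -0.0]
ft_force: [-0.2, 0.4, 0.6]
grip_width: 50.2
gripper_force: 0.0
```

>>> {"api": "play_rows", "payload": {"motion": [{"translation": [0, 0, 0], "dr": [0, 0, 0]}, {"translation": [0, 0, 0], "dr": [0, 0, 0]}, {"translation": [0, 0, 0], "dr": [0, 0, 0]}, {"translation": [0, 0, 0], "dr": [0, 0, 0]}, {"translation": [0, 0, 0], "dr": [0, 0, 0]}], "grip": 0, "grip_force": 40}}

```text
time_s: 3.75
tcp_pos: [438.7, -388.6, 21.9]
eef_rot: [3.141, -0.001, -0.0]
ft_force: [0.5, 1.0, 5.3]
grip_width: 12.4
gripper_force: 39.1
```

>>> {"api": "play_rows", "payload": {"motion": [{"translation": [0, 0, -2], "dr": [0, 0, 0]}, {"translation": [0, 0, -6], "dr": [0, 0, 0]}, {"translation": [0, 0, -11], "dr": [0, 0, 0]}, {"translation": [0, 0, -16], "dr": [0, 0, 0]}, {"translation": [0, 0, -20], "dr": [0, 0, 0]}]}}

```text
time_s: 4.25
tcp_pos: [438.4, -388.5, 224.3]
eef_rot: [3.14, -0.002, -0.0]
ft_force: [-0.0, -0.8, -0.7]
grip_width: 12.6
gripper_force: 39.4
```

>>> {"api": "play_rows", "payload": {"motion": [{"translation": [0, -3, 0], "dr": [0, 0, 0]}, {"translation": [1, -7, 0], "dr": [0, 0, 0]}, {"translation": [1, -11, 0], "dr": [0, 0, 0]}, {"translation": [2, -15, 0], "dr": [0, 0, 0]}, {"translation": [2, -19.2, 0], "dr": [0, 0, 0]}]}}

```text
time_s: 4.75
tcp_pos: [458.9, -195.1, 221.2]
eef_rot: [3.141, -0.001, -0.001]
ft_force: [0.7, 0.5, -0.5]
grip_width: 12.1
gripper_force: 39.4
```

>>> {"api": "play_rows", "payload": {"motion": [{"translation": [0, -4.5, 0], "dr": [0, 0, 0]}, {"translation": [1, -9, 0], "dr": [0, 0, 0]}, {"translation": [1, -13.5, 0], "dr": [0, 0, 0]}, {"translation": [2, -18, 0], "dr": [0, 0, 0]}, {"translation": [2, -23, 0], "dr": [0, 0, 0]}]}}

```text
time_s: 5.25
tcp_pos: [479.2, 18.0, 221.4]
eef_rot: [-3.126, -0.001, 0.028]
ft_force: [0.8, -0.8, -0.8]
grip_width: 12.5
gripper_force: 39.4
```

>>> {"api": "play_rows", "payload": {"motion": [{"translation": [0, -4.5, 0], "dr": [0, 0, 0]}, {"translation": [1, -9, 0], "dr": [0, 0, -0.03]}, {"translation": [1, -13.5, 0], "dr": [0, 0, -0.06]}, {"translation": [2, -18, 0], "dr": [0, 0, -0.1]}, {"translation": [2, -23, 0], "dr": [0, 0, -0.1]}]}}

```text
time_s: 5.75
tcp_pos: [503.2, 106.6, 223.7]
eef_rot: [-3.095, -0.001, 0.183]
ft_force: [0.3, -0.1, -1.9]
grip_width: 12.5
gripper_force: 39.4
```

>>> {"api": "play_rows", "payload": {"motion": [{"translation": [0, 0, 0], "dr": [0, 0, 0]}, {"translation": [0, 0, 0], "dr": [0, 0, 0]}, {"translation": [0, 0, 0], "dr": [0, 0, 0]}, {"translation": [0, 0, 0], "dr": [0, 0, 0]}, {"translation": [0, 0, 0], "dr": [0, 0, 0]}]}}

```text
time_s: 6.25
tcp_pos: [503.0, 104.7, 223.6]
eef_rot: [-3.095, -0.0, 0.18]
ft_force: [-0.6, 0.2, -0.6]
grip_width: 12.3
gripper_force: 39.4
```

```bash
python3 look.py pics/w3.png | head -1; python3 -c "
from h import *
print(state()['grip_width'],go(500,263,110,0.1))"
```

```text
[503.  104.7 223.6] [-3.095 -0.     0.18 ] 6.25
12.070227284608249 (array([  2.54, -15.07,  12.07]), array([-0.047,  0.001,  0.08 ]))
```

View pics/w3.png

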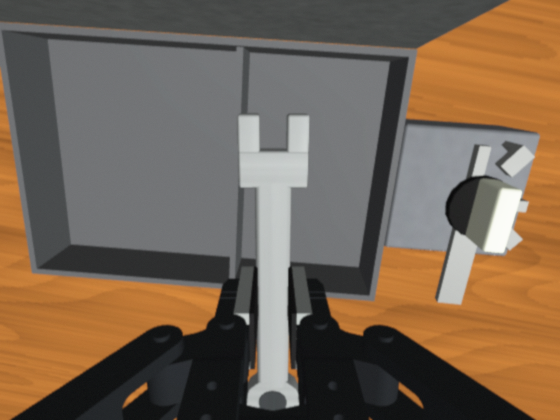

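The spanner is held well, with the fork ahead over the divider. The motion stopped short, so I'm checking the joints.

```bash
python3 -c "
from h import *
s=state();print(s['joint_pos'].round(3),s['qd'].round(3))
c=read_camera('top');cv2.imwrite('pics/t2.png',c[:,:,::-1])"
```

```text
[ 0.179  0.229 -0.095  1.246  0.047  3.141] [ 0.001  0.002  0.001  0.    -0.    -0.002]
```

>>> {"api": "play_rows", "payload": {"motion": [{"translation": [0, 0, 0], "dr": [0, 0, -0.14]}, {"translation": [0, 0, 0], "dr": [0, 0, -0.28]}, {"translation": [0, 0, 0], "dr": [0, 0, -0.42]}, {"translation": [0, 0, 0], "dr": [0, 0, -0.56]}, {"translation": [0, 0, 0], "dr": [0, 0, -0.7]}]}}

```text
time_s: 6.85
tcp_pos: [503.0, 105.1, 223.5]
eef_rot: [-3.106, -0.03, 0.886]
ft_force: [-0.1, -0.4, -0.8]
grip_width: 12.0
gripper_force: 39.4
```

>>> {"api": "play_rows", "payload": {"motion": [{"translation": [0, 0, 0], "dr": [0, 0, -0.14]}, {"translation": [0, 0, 0], "dr": [0, 0, -0.28]}, {"translation": [0, 0, 0], "dr": [0, 0, -0.42]}, {"translation": [0, 0, 0], "dr": [0, 0, -0.56]}, {"translation": [0, 0, 0], "dr": [0, 0, -0.7]}]}}

```text
time_s: 7.35
tcp_pos: [503.1, 105.2, 223.5]
eef_rot: [-3.134, -0.046, 1.587]
ft_force: [0.4, 0.6, -1.5]
grip_width: 12.3
gripper_force: 39.4
```

>>> {"api": "play_rows", "payload": {"motion": [{"translation": [0, 0, 0], "dr": [0, 0, -0.14]}, {"translation": [0, 0, 0], "dr": [0, 0, -0.28]}, {"translation": [0, 0, 0], "dr": [0, 0, -0.42]}, {"translation": [0, 0, 0], "dr": [0, 0, -0.56]}, {"translation": [0, 0, 0], "dr": [0, 0, -0.7]}]}}

```text
time_s: 7.85
tcp_pos: [503.1, 105.2, 223.5]
eef_rot: [3.117, -0.04, 2.287]
ft_force: [-0.1, 0.7, -1.0]
grip_width: 12.4
gripper_force: 39.4
```

```bash
python3 -c "
from h import *
print(state()['tcp_pos'],state()['eef_rot'],state()['joint_pos'][5],go(500,263,180,0.1+np.pi))"
```

```text
[503.05050103 105.15086195 223.52945132] [ 3.11744521 -0.03982687  2.28726301] 1.0347792151062452 (array([11.92, 10.02,  5.07]), array([ 0.041, -0.025, -0.955]))
```

>>> {"api": "play_rows", "payload": {"motion": [{"translation": [2.4, 2, 0.8], "dr": [0.006, -0.004, -0.14]}, {"translation": [4.8, 4, 1.6], "dr": [0.012, -0.007, -0.28]}, {"translation": [7.2, 6, 2.4], "dr": [0.018, -0.011, -0.42]}, {"translation": [9.6, 8, 3.4], "dr": [0.024, -0.015, -0.56]}, {"translation": [11.9, 10, 4], "dr": [0.03, -0.018, -0.7]}]}}

```text
time_s: 8.35
tcp_pos: [500.6, 263.5, 190.1]
eef_rot: [3.132, -0.009, 2.987]
ft_force: [0.5, -0.7, 0.0]
grip_width: 12.6
gripper_force: 39.4
```

```bash
python3 -c "
from h import *
print(state()['tcp_pos'],state()['eef_rot'],state()['joint_pos'][5],go(500,263,31,0.1-np.pi))"
```

```text
[500.63917308 263.45857946 190.09953224] [ 3.13174404 -0.00898445  2.98692334] 0.6323764525576152 (array([-0.09, -0.21, 15.91]), array([ 0.011, -0.008, -0.255]))
```

>>> {"api": "play_rows", "payload": {"motion": [{"translation": [0, 0, 1], "dr": [0.005, -0.004, -0.13]}, {"translation": [-0.1, -0.1, 3], "dr": [0.011, -0.008, -0.255]}, {"translation": [-0.1, -0.2, 7], "dr": [0.011, -0.008, -0.255]}, {"translation": [-0.1, -0.2, 10], "dr": [0.011, -0.008, -0.255]}, {"translation": [-0.1, -0.2, 12], "dr": [0.011, -0.008, -0.255]}]}}

```text
time_s: 8.85
tcp_pos: [499.8, 261.1, 68.5]
eef_rot: [-3.141, -0.002, -3.047]
ft_force: [-0.5, -0.4, -0.6]
grip_width: 12.1
gripper_force: 39.5
```

>>> {"api": "play_rows", "payload": {"motion": [{"translation": [0, 0, 1.5], "dr": [0, 0, 0]}, {"translation": [0, 0, 3], "dr": [0, 0, 0]}, {"translation": [0, 0, 3.6], "dr": [0, 0, 0]}, {"translation": [0, 0, 4], "dr": [0, 0, 0]}, {"translation": [0, 0, 4], "dr": [0, 0, 0]}]}}

```text
time_s: 9.35
tcp_pos: [500.9, 261.6, 30.6]
eef_rot: [3.141, 0.001, -3.047]
ft_force: [-0.4, 0.1, -1.1]
grip_width: 12.3
gripper_force: 39.5
```

>>> {"api": "play_rows", "payload": {"motion": [{"translation": [0, 0, 0], "dr": [0, 0, 0]}, {"translation": [0, 0, 0], "dr": [0, 0, 0]}, {"translation": [0, 0, 0], "dr": [0, 0, 0]}, {"translation": [0, 0, 0], "dr": [0, 0, 0]}, {"translation": [0, 0, 0], "dr": [0, 0, 0]}], "grip": 3.5}}

```text
time_s: 9.85
tcp_pos: [500.9, 261.7, 30.9]
eef_rot: [3.141, 0.001, -3.047]
ft_force: [-0.2, -0.2, -0.3]
grip_width: 35.1
gripper_force: 0.0
```

>>> {"api": "play_rows", "payload": {"motion": [{"translation": [0, 0, -2], "dr": [0, 0, 0]}, {"translation": [0, 0, -6], "dr": [0, 0, 0]}, {"translation": [0, 0, -11], "dr": [0, 0, 0]}, {"translation": [0, 0, -16], "dr": [0, 0, 0]}, {"translation": [0, 0, -20], "dr": [0, 0, 0]}]}}

```text
time_s: 10.35
tcp_pos: [500.9, 261.7, 233.8]
eef_rot: [3.14, 0.003, -3.047]
ft_force: [-0.2, 0.6, -0.4]
grip_width: 35.1
gripper_force: 0.0
```

```bash
python3 look.py pics/w4.png|head -1; python3 -c "
from h import *
print(state()['eef_rot'],state()['joint_pos'],go(600,-303,230,0.084-np.pi))"
```

```text
[500.9 261.7 233.8] [ 3.140e+00  3.000e-03 -3.047e+00] 10.35
[ 3.13739022  0.01005238 -3.0468877 ] [4.81328478e-01 3.06092053e-01 5.52057216e-02 1.30901505e+00
 1.01944767e-04 3.86602952e-01] (array([ -4.33, -57.23,   0.79]), array([0.004, 0.01 , 0.011]))
```

View pics/w4.png

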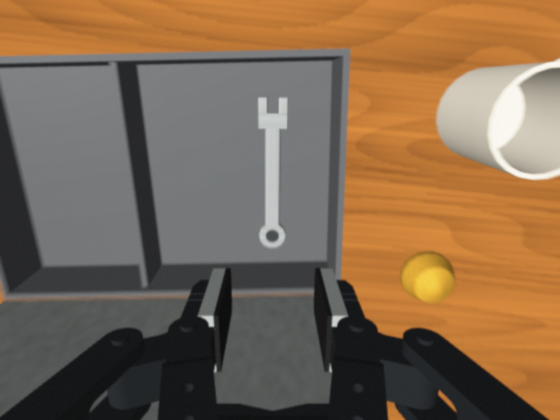

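The spanner lies flat in the wide bay at about (272,170). Next is the hanger tool.

>>> {"api": "play_rows", "payload": {"motion": [{"translation": [0, -4, 0], "dr": [0, 0, 0]}, {"translation": [-1, -8, 0], "dr": [0, 0, 0]}, {"translation": [-1, -12, 0], "dr": [0, 0, 0]}, {"translation": [-1, -16, 0], "dr": [0, 0, 0]}, {"translation": [-1.4, -20, 0], "dr": [0, 0, 0]}]}}

```text
time_s: 10.9
tcp_pos: [533.2, 62.3, 230.7]
eef_rot: [3.141, 0.001, -3.047]
ft_force: [0.5, -0.8, 0.1]
grip_width: 35.4
gripper_force: 0.0
```

>>> {"api": "play_rows", "payload": {"motion": [{"translation": [0, -4, 0], "dr": [0, 0, 0]}, {"translation": [-1, -8, 0], "dr": [0, 0, 0]}, {"translation": [-1, -12, 0], "dr": [0, 0, 0]}, {"translation": [-1, -16, 0], "dr": [0, 0, 0]}, {"translation": [-1.4, -20, 0], "dr": [0, 0, 0]}]}}

```text
time_s: 11.4
tcp_pos: [566.1, -135.6, 230.6]
eef_rot: [3.141, 0.001, -3.047]
ft_force: [-0.5, 0.4, 0.7]
grip_width: 34.7
gripper_force: 0.0
```

>>> {"api": "play_rows", "payload": {"motion": [{"translation": [0, -4, 0], "dr": [0, 0, 0]}, {"translation": [-1, -8, 0], "dr": [0, 0, 0]}, {"translation": [-1, -12, 0], "dr": [0, 0, 0]}, {"translation": [-1.5, -17, 0], "dr": [0, 0, 0]}, {"translation": [-1.5, -17, 0], "dr": [0, 0, 0]}], "grip": 5.5}}

```text
time_s: 11.9
tcp_pos: [597.6, -307.2, 229.0]
eef_rot: [-3.141, 0.0, -3.051]
ft_force: [-0.2, -0.1, -0.8]
grip_width: 55.2
gripper_force: 0.0
```

```bash
cat > top.py <<'E'
from h import *
im=read_camera("top"); ci=camera_info("top")
hsv=cv2.cvtColor(im,cv2.COLOR_RGB2HSV)
m=((hsv[...,1]<70)|((hsv[...,1]>170)&(hsv[...,2]>90)|(hsv[...,2]<40))).astype(np.uint8)
m[:, :330]=0;m[:,470:]=0;m[:130]=0;m[310:]=0
for c in cv2.findContours(m,0,cv2.CHAIN_APPROX_NONE)[0]:
    if len(c)>10: print(c.reshape(-1,2).mean(0).round(),*rect(ci,c,8))
E
cat > red.py <<'E'
from h import *
ci=camera_info('wrist');im=read_camera('wrist').astype(int)
m=((im[...,0]>120)&(im[...,1]<50)).astype(np.uint8)
for c in cv2.findContours(m,0,cv2.CHAIN_APPROX_NONE)[0]:
    if len(c)>40: print(cv2.boundingRect(c),*rect(ci,c,10)); 
E
python3 top.py; python3 red.py; python3 -c "
from h import *
print(go(600,-303,24,0.084-np.pi))"
```

```text
[405. 260.] [ 456.3 -313.9] [39.  23.4] -0.501
[454. 268.] [ 462.6 -428.5] [291.4 129.5] -0.072
[370. 215.] [ 588.1 -218.9] [78.2 41.3] -0.342
[400. 214.] [ 593.5 -309.2] [93.3 31.4] -0.042
[447. 180.] [ 678.3 -455.2] [228.2 114.1] -0.965
[348. 154.] [ 766.9 -160.2] [84.1 67.2] -0.478
(253, 118, 46, 120) [ 599.5 -302. ] [113.5  40.3] 0.091
(array([-0.29, -0.06, 20.56]), array([ 0.001, -0.   ,  0.009]))
```

>>> {"api": "play_rows", "payload": {"motion": [{"translation": [-0.2, 0, 5], "dr": [0, 0, 0]}, {"translation": [-0.2, 0, 10], "dr": [0, 0, 0]}, {"translation": [-0.2, 0, 14], "dr": [0, 0, 0]}, {"translation": [-0.2, 0, 17], "dr": [0, 0, 0]}, {"translation": [-0.2, 0, 18], "dr": [0, 0, 0]}]}}

```text
time_s: 12.5
tcp_pos: [597.7, -299.1, 47.4]
eef_rot: [3.138, -0.004, -3.045]
ft_force: [-0.7, -0.0, 0.9]
grip_width: 54.8
gripper_force: 0.0
```

>>> {"api": "play_rows", "payload": {"motion": [{"translation": [0, 0, 1], "dr": [0, 0, 0]}, {"translation": [0, 0, 2], "dr": [0, 0, 0]}, {"translation": [0, 0, 2.6], "dr": [0, 0, 0]}, {"translation": [0, 0, 2.6], "dr": [0, 0, 0]}, {"translation": [0, 0, 2.6], "dr": [0, 0, 0]}]}}

```text
time_s: 13.0
tcp_pos: [600.0, -301.7, 25.2]
eef_rot: [-3.141, 0.002, -3.047]
ft_force: [0.2, 0.1, -0.3]
grip_width: 55.0
gripper_force: 0.0
```

>>> {"api": "play_rows", "payload": {"motion": [{"translation": [0, 0, 0], "dr": [0, 0, 0]}, {"translation": [0, 0, 0], "dr": [0, 0, 0]}, {"translation": [0, 0, 0], "dr": [0, 0, 0]}, {"translation": [0, 0, 0], "dr": [0, 0, 0]}, {"translation": [0, 0, 0], "dr": [0, 0, 0]}], "grip": 0}}

```text
time_s: 13.5
tcp_pos: [599.8, -301.7, 25.1]
eef_rot: [-3.141, 0.001, -3.047]
ft_force: [-1.2, -0.0, 6.0]
grip_width: 14.4
gripper_force: 39.5
```

>>> {"api": "play_rows", "payload": {"motion": [{"translation": [0, 0, -2], "dr": [0, 0, 0]}, {"translation": [0, 0, -6], "dr": [0, 0, 0]}, {"translation": [0, 0, -11], "dr": [0, 0, 0]}, {"translation": [0, 0, -16], "dr": [0, 0, 0]}, {"translation": [0, 0, -20], "dr": [0, 0, 0]}]}}

```text
time_s: 14.0
tcp_pos: [599.5, -301.6, 227.4]
eef_rot: [-3.141, 0.002, -3.047]
ft_force: [0.6, -0.2, -0.3]
grip_width: 14.5
gripper_force: 39.2
```

```bash
python3 red.py; python3 -c "
from h import *
print(go(506,208,230,0.1-np.pi))"
```

```text
(292, 153, 30, 1) [ 573.7 -273.7] [26.3  0. ] -1.476
(217, 152, 112, 250) [ 718.  -290.8] [285.8 102.2] 0.095
(array([ 4.65, 51.72,  0.11]), array([-0.005,  0.009, -0.005]))
```

>>> {"api": "play_rows", "payload": {"motion": [{"translation": [0, 4, 0], "dr": [0, 0, 0]}, {"translation": [1, 8, 0], "dr": [0, 0, 0]}, {"translation": [1, 12, 0], "dr": [0, 0, 0]}, {"translation": [1.5, 16, 0], "dr": [0, 0, 0]}, {"translation": [1.6, 20, 0], "dr": [0, 0, 0]}]}}

```text
time_s: 14.55
tcp_pos: [563.6, -102.6, 224.1]
eef_rot: [3.141, 0.0, -3.047]
ft_force: [0.7, -0.6, -0.1]
grip_width: 14.2
gripper_force: 39.2
```

>>> {"api": "play_rows", "payload": {"motion": [{"translation": [0, 4, 0], "dr": [0, 0, 0]}, {"translation": [1, 8, 0], "dr": [0, 0, 0]}, {"translation": [1, 12, 0], "dr": [0, 0, 0]}, {"translation": [1.5, 16, 0], "dr": [0, 0, 0]}, {"translation": [1.6, 20, 0], "dr": [0, 0, 0]}]}}

```text
time_s: 15.05
tcp_pos: [528.8, 95.0, 224.3]
eef_rot: [3.141, 0.0, -3.047]
ft_force: [-0.1, 0.3, -1.1]
grip_width: 14.4
gripper_force: 39.2
```

>>> {"api": "play_rows", "payload": {"motion": [{"translation": [0.5, 4, 0], "dr": [0, 0, 0]}, {"translation": [1, 8, 2], "dr": [0, 0, 0]}, {"translation": [1.4, 10.6, 5], "dr": [0, 0, 0]}, {"translation": [1.4, 10.6, 8], "dr": [0, 0, 0]}, {"translation": [1.4, 10.6, 10], "dr": [0, 0, 0]}]}}

```text
time_s: 15.55
tcp_pos: [504.4, 198.5, 122.3]
eef_rot: [-3.141, -0.002, -3.045]
ft_force: [-0.7, -0.7, -0.8]
grip_width: 14.5
gripper_force: 39.3
```

```bash
python3 -c "
from h import *
print(state()['tcp_pos'],go(506.5,197.4,33,0.1-np.pi))"
```

```text
[504.42103846 198.54118583 122.25020173] (array([-0.21, -0.13,  8.92]), array([-0.   , -0.002, -0.003]))
```

>>> {"api": "play_rows", "payload": {"motion": [{"translation": [-0.2, -0.1, 3], "dr": [0, 0, 0]}, {"translation": [-0.2, -0.1, 6], "dr": [0, 0, 0]}, {"translation": [-0.2, -0.1, 8], "dr": [0, 0, 0]}, {"translation": [-0.2, -0.1, 8.9], "dr": [0, 0, 0]}, {"translation": [-0.2, -0.1, 8.9], "dr": [0, 0, 0]}]}}

```text
time_s: 16.05
tcp_pos: [507.1, 196.7, 34.5]
eef_rot: [-3.141, -0.002, -3.047]
ft_force: [-0.6, -0.8, -1.1]
grip_width: 14.1
gripper_force: 39.3
```

>>> {"api": "play_rows", "payload": {"motion": [{"translation": [0, 0, 0], "dr": [0, 0, 0]}, {"translation": [0, 0, 0], "dr": [0, 0, 0]}, {"translation": [0, 0, 0], "dr": [0, 0, 0]}, {"translation": [0, 0, 0], "dr": [0, 0, 0]}, {"translation": [0, 0, 0], "dr": [0, 0, 0]}], "grip": 3.5}}

```text
time_s: 16.55
tcp_pos: [508.2, 197.1, 36.1]
eef_rot: [3.141, 0.001, -3.047]
ft_force: [0.3, -0.0, 0.4]
grip_width: 34.6
gripper_force: 0.0
```

>>> {"api": "play_rows", "payload": {"motion": [{"translation": [0, 0, -2], "dr": [0, 0, 0]}, {"translation": [0, 0, -6], "dr": [0, 0, 0]}, {"translation": [0, 0, -11], "dr": [0, 0, 0]}, {"translation": [0, 0, -16], "dr": [0, 0, 0]}, {"translation": [0, 0, -20], "dr": [0, 0, 0]}]}}

```text
time_s: 17.05
tcp_pos: [508.0, 197.0, 238.9]
eef_rot: [3.141, 0.003, -3.047]
ft_force: [0.7, 0.7, 0.2]
grip_width: 34.9
gripper_force: 0.0
```

```bash
python3 red.py;python3 top.py; python3 -c "
from h import *
print(state()['tcp_pos'],go(588,-219,230,-0.33-np.pi))"
```

```text
(250, 114, 46, 120) [509.7 197. ] [116.   41.2] 0.094
[406. 259.] [ 457.4 -314.5] [37.2 23.3] -0.467
[370. 215.] [ 588.7 -219.2] [79.  41.3] -0.383
[348. 154.] [ 766.9 -160.2] [84.2 67.2] -0.469
[510.07662816 197.80553505 241.69429804] (array([ -3.8 , -42.23,   1.08]), array([0.005, 0.009, 0.425]))
```

>>> {"api": "play_rows", "payload": {"motion": [{"translation": [0, -4, 0], "dr": [0, 0, 0.05]}, {"translation": [-1, -8, 0], "dr": [0, 0, 0.1]}, {"translation": [-1, -12, 0], "dr": [0, 0, 0.15]}, {"translation": [-1, -16, 0], "dr": [0, 0, 0.2]}, {"translation": [-1.4, -21, 0], "dr": [0, 0, 0.2]}], "grip": 6.5}}

```text
time_s: 17.65
tcp_pos: [541.2, -11.6, 235.3]
eef_rot: [3.141, 0.0, 3.036]
ft_force: [0.7, -0.2, -0.0]
grip_width: 64.6
gripper_force: 0.0
```

```bash
python3 -c "
from h import *
print(state()['tcp_pos'],go(577,-215,230,-0.34-np.pi))"
```

```text
[541.16516776 -11.58640943 235.31638733] (array([ -5.71, -19.85,   0.52]), array([0.001, 0.   , 0.234]))
```

>>> {"api": "play_rows", "payload": {"motion": [{"translation": [-1.5, -5, 0], "dr": [0, 0, 0.06]}, {"translation": [-3, -10, 0], "dr": [0, 0, 0.12]}, {"translation": [-4.5, -15, 0], "dr": [0, 0, 0.18]}, {"translation": [-5.7, -19.8, 0.5], "dr": [0, 0, 0.234]}, {"translation": [-5.7, -19.8, 0.5], "dr": [0, 0, 0.234]}]}}

```text
time_s: 18.15
tcp_pos: [577.4, -218.5, 228.9]
eef_rot: [-3.141, -0.0, 2.796]
ft_force: [0.2, 0.5, -0.5]
grip_width: 65.4
gripper_force: 0.0
```

>>> {"api": "play_rows", "payload": {"motion": [{"translation": [0, 0, 2], "dr": [0, 0, 0]}, {"translation": [0, 0, 3], "dr": [0, 0, 0]}, {"translation": [0, 0, 3], "dr": [0, 0, 0]}, {"translation": [0, 0, 3], "dr": [0, 0, 0]}, {"translation": [0, 0, 3], "dr": [0, 0, 0]}]}}

```text
time_s: 18.65
tcp_pos: [577.9, -213.0, 201.4]
eef_rot: [3.141, 0.002, 2.803]
ft_force: [-0.1, 0.2, 0.9]
grip_width: 65.3
gripper_force: 0.0
```

```bash
python3 look.py pics/w5.png|head -1;python3 -c "
from h import *
print(state()['tcp_pos'],go(577,-215,27,-0.34-np.pi), proj(camera_info('wrist'),(577,-215,24)))"
```

```text
[ 577.9 -213.   201.4] [3.141e+00 2.000e-03 2.803e+00] 18.65
[ 577.97539615 -213.03919863  201.44343902] (array([ 0.06, -0.23, 17.44]), array([0.001, 0.002, 0.002])) [270.37089649 188.68525995]
```

View pics/w5.png

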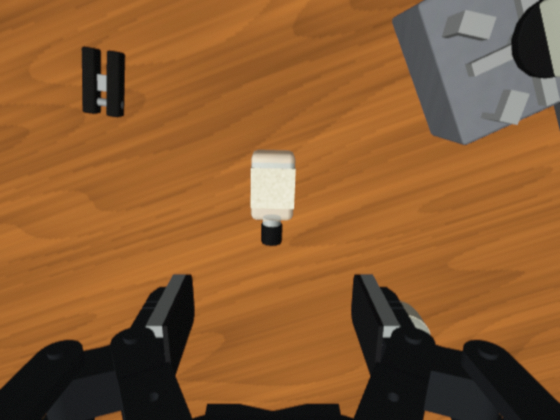

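The bottle body is centred at (273,186), where predicted, and aligned with the fingers, so I'm descending.

>>> {"api": "play_rows", "payload": {"motion": [{"translation": [0, -0.2, 4], "dr": [0, 0, 0]}, {"translation": [0, -0.2, 8], "dr": [0, 0, 0]}, {"translation": [0, -0.2, 12], "dr": [0, 0, 0]}, {"translation": [0, -0.2, 14], "dr": [0, 0, 0]}, {"translation": [0, -0.2, 15], "dr": [0, 0, 0]}]}}

```text
time_s: 19.2
tcp_pos: [576.2, -214.7, 48.9]
eef_rot: [3.141, -0.002, 2.803]
ft_force: [0.5, -1.1, -0.1]
grip_width: 65.7
gripper_force: 0.0
```

>>> {"api": "play_rows", "payload": {"motion": [{"translation": [0, 0, 1], "dr": [0, 0, 0]}, {"translation": [0, 0, 2], "dr": [0, 0, 0]}, {"translation": [0, 0, 2.4], "dr": [0, 0, 0]}, {"translation": [0, 0, 2.4], "dr": [0, 0, 0]}, {"translation": [0, 0, 2.4], "dr": [0, 0, 0]}]}}

```text
time_s: 19.7
tcp_pos: [577.4, -215.5, 27.1]
eef_rot: [3.141, 0.001, 2.802]
ft_force: [-0.4, 0.1, 1.0]
grip_width: 65.2
gripper_force: 0.0
```

>>> {"api": "play_rows", "payload": {"motion": [{"translation": [0, 0, 0], "dr": [0, 0, 0]}, {"translation": [0, 0, 0], "dr": [0, 0, 0]}, {"translation": [0, 0, 0], "dr": [0, 0, 0]}, {"translation": [0, 0, 0], "dr": [0, 0, 0]}, {"translation": [0, 0, 0], "dr": [0, 0, 0]}], "grip": 2, "grip_force": 30}}

```text
time_s: 20.2
tcp_pos: [577.3, -215.4, 27.2]
eef_rot: [3.141, 0.001, 2.802]
ft_force: [-1.3, 0.3, 5.9]
grip_width: 35.4
gripper_force: 30.9
```

>>> {"api": "play_rows", "payload": {"motion": [{"translation": [0, 0, -2], "dr": [0, 0, 0]}, {"translation": [0, 0, -6], "dr": [0, 0, 0]}, {"translation": [0, 0, -11], "dr": [0, 0, 0]}, {"translation": [0, 0, -16], "dr": [0, 0, 0]}, {"translation": [0, 0, -20], "dr": [0, 0, 0]}]}}

```text
time_s: 20.7
tcp_pos: [576.9, -215.5, 229.5]
eef_rot: [3.141, 0.002, 2.802]
ft_force: [0.1, -0.3, -1.2]
grip_width: 35.3
gripper_force: 30.2
```

```bash
python3 -c "
from h import *
c=np.array([509.5,167.5]);X=np.array([.995,.0998]);Y=np.array([-.0998,.995])
for a in((35,-80),(-45,-85)):print(c+a[0]*X+a[1]*Y)
b=c+35*X-80*Y
print(state()['tcp_pos'],go(b[0],b[1],230,0.1-np.pi))"
```

```text
[552.309  91.393]
[473.208  78.434]
[ 576.94573218 -215.45174219  229.51303929] (array([12.53, 28.12, -0.06]), array([ 0.   ,  0.002, -0.439]))
```

>>> {"api": "play_rows", "payload": {"motion": [{"translation": [2, 3.5, 0], "dr": [0, 0, -0.1]}, {"translation": [4, 7.5, 0], "dr": [0, 0, -0.2]}, {"translation": [6, 11.5, 0], "dr": [0, 0, -0.3]}, {"translation": [8, 15.5, 0], "dr": [0, 0, -0.4]}, {"translation": [10, 19, 0], "dr": [0, 0, -0.44]}]}}

```text
time_s: 21.2
tcp_pos: [545.3, -1.1, 226.5]
eef_rot: [3.141, 0.001, -3.037]
ft_force: [0.8, 1.1, 0.3]
grip_width: 35.1
gripper_force: 30.2
```

```bash
python3 -c "
from h import *
print(state()['tcp_pos'],go(532.6,87.4,35,0.1-np.pi))"
```

```text
[545.25461734  -1.13941113 226.54792157] (array([ 0.35,  8.93, 19.16]), array([0.   , 0.001, 0.005]))
```

>>> {"api": "play_rows", "payload": {"motion": [{"translation": [0.2, 4, 0], "dr": [0, 0, 0]}, {"translation": [0.3, 8.9, 1], "dr": [0, 0, 0]}, {"translation": [0.3, 8.9, 4], "dr": [0, 0, 0]}, {"translation": [0.3, 8.9, 8], "dr": [0, 0, 0]}, {"translation": [0.3, 8.9, 12], "dr": [0, 0, 0]}]}}

```text
time_s: 21.7
tcp_pos: [534.0, 86.1, 105.8]
eef_rot: [3.141, 0.002, -3.039]
ft_force: [1.4, 0.6, -0.6]
grip_width: 35.1
gripper_force: 30.2
```

>>> {"api": "play_rows", "payload": {"motion": [{"translation": [0, 0, 3], "dr": [0, 0, 0]}, {"translation": [0, 0, 5], "dr": [0, 0, 0]}, {"translation": [0, 0, 6.5], "dr": [0, 0, 0]}, {"translation": [0, 0, 7.2], "dr": [0, 0, 0]}, {"translation": [0, 0, 7.2], "dr": [0, 0, 0]}]}}

```text
time_s: 22.2
tcp_pos: [533.6, 85.3, 34.1]
eef_rot: [3.141, -0.0, -3.041]
ft_force: [0.8, 1.5, -0.8]
grip_width: 35.3
gripper_force: 30.5
```

```bash
python3 -c "
from h import *
print(state()['tcp_pos'],state()['ft_force'],go(532.6,87.4,35,0.1-np.pi))"
```

```text
[533.57683907  85.31115647  34.14702997] [ 0.75751059  1.5302723  -0.84178075] (array([ 0.08,  0.22, -0.09]), array([ 0.   , -0.   ,  0.001]))
```

Release, rise, and check the pads.

>>> {"api": "play_rows", "payload": {"motion": [{"translation": [0, 0, 0], "dr": [0, 0, 0]}, {"translation": [0, 0, 0], "dr": [0, 0, 0]}, {"translation": [0, 0, 0], "dr": [0, 0, 0]}, {"translation": [0, 0, 0], "dr": [0, 0, 0]}, {"translation": [0, 0, 0], "dr": [0, 0, 0]}], "grip": 5.5}}

```text
time_s: 22.7
tcp_pos: [534.1, 85.4, 34.8]
eef_rot: [3.141, 0.001, -3.041]
ft_force: [0.2, 0.2, -0.0]
grip_width: 54.7
gripper_force: 0.0
```

>>> {"api": "play_rows", "payload": {"motion": [{"translation": [0, 0, -2], "dr": [0, 0, 0]}, {"translation": [0, 0, -6], "dr": [0, 0, 0]}, {"translation": [0, 0, -11], "dr": [0, 0, 0]}, {"translation": [0, 0, -16], "dr": [0, 0, 0]}, {"translation": [0, 0, -20], "dr": [0, 0, 0]}]}}

```text
time_s: 23.2
tcp_pos: [534.0, 85.3, 237.7]
eef_rot: [3.141, 0.003, -3.041]
ft_force: [1.4, 0.0, 0.0]
grip_width: 55.1
gripper_force: 0.0
```

```bash
python3 top.py; python3 -c "
from h import *
print(state()['tcp_pos'],go(455,-314,230,-0.385-np.pi))"
```

```text
[406. 260.] [ 457.1 -314.4] [35.8 21. ] -0.501
[348. 154.] [ 766.9 -160.2] [84.1 67.2] -0.478
[536.06878866  85.6510508  243.64861876] (array([ 12.1 , -38.95,   1.2 ]), array([0.004, 0.01 , 0.486]))
```

>>> {"api": "play_rows", "payload": {"motion": [{"translation": [1, -4, 0], "dr": [0, 0, 0.06]}, {"translation": [2, -8, 0], "dr": [0, 0, 0.12]}, {"translation": [4, -12, 0], "dr": [0, 0, 0.18]}, {"translation": [5, -16, 0], "dr": [0, 0, 0.24]}, {"translation": [6.5, -20, 0], "dr": [0, 0, 0.3]}]}}

```text
time_s: 23.75
tcp_pos: [489.0, -121.7, 234.6]
eef_rot: [3.141, 0.001, 2.94]
ft_force: [0.4, -0.3, 0.3]
grip_width: 54.9
gripper_force: 0.0
```

```bash
python3 -c "
from h import *
print(state()['tcp_pos'],go(455,-314,180,-0.385-np.pi))"
```

```text
[ 488.96650184 -121.67784831  234.58478235] (array([ -0.51, -19.53,   5.45]), array([0.001, 0.001, 0.184]))
```

>>> {"api": "play_rows", "payload": {"motion": [{"translation": [0, -4.5, 0], "dr": [0, 0, 0.06]}, {"translation": [0, -9, 1], "dr": [0, 0, 0.12]}, {"translation": [-0.3, -14, 2], "dr": [0, 0, 0.184]}, {"translation": [-0.5, -18, 4], "dr": [0, 0, 0.184]}, {"translation": [-0.5, -19.5, 5.4], "dr": [0, 0, 0.184]}]}}

```text
time_s: 24.25
tcp_pos: [454.7, -315.5, 179.2]
eef_rot: [3.142, 0.0, 2.755]
ft_force: [0.3, 0.4, 0.1]
grip_width: 55.4
gripper_force: 0.0
```

>>> {"api": "play_rows", "payload": {"motion": [{"translation": [0, 0, 0], "dr": [0, 0, 0]}, {"translation": [0, 0, 0], "dr": [0, 0, 0]}, {"translation": [0, 0, 0], "dr": [0, 0, 0]}, {"translation": [0, 0, 0], "dr": [0, 0, 0]}, {"translation": [0, 0, 0], "dr": [0, 0, 0]}]}}

```text
time_s: 24.75
tcp_pos: [456.2, -311.5, 181.1]
eef_rot: [3.141, 0.002, 2.76]
ft_force: [-0.5, 0.7, 0.4]
grip_width: 55.1
gripper_force: 0.0
```

```bash
python3 look.py pics/w6.png|head -1;python3 -c "
from h import *
ci=camera_info('wrist')
print(state()['tcp_pos'],go(455,-314,24,-0.385-np.pi), proj(ci,(455,-314,13)))
im=read_camera('wrist');m=(im.max(2)<55).astype(np.uint8);m[260:]=0;m[:, :150]=0;m[:,420:]=0
m=cv2.morphologyEx(m,cv2.MORPH_CLOSE,np.ones((25,25)))
for c in cv2.findContours(m,0,2)[0]:
  if len(c)>5: print(cv2.boundingRect(c),rect(ci,c,10))"
```

```text
[ 456.2 -311.5  181.1] [3.141e+00 2.000e-03 2.760e+00] 24.75
[ 456.12259964 -311.67105136  180.97502393] (array([ 0.04, -0.27, 15.7 ]), array([0.   , 0.001, 0.003])) [269.80458468 191.91982151]
(251, 157, 41, 63) (array([ 453.7, -313. ]), array([50.1, 28.6]), np.float64(-0.481))
```

View pics/w6.png

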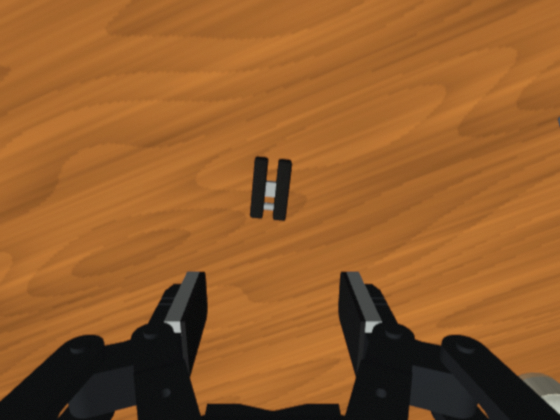

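The pads are at (271,188), tilted about 0.1 rad more than the tool. I'm correcting the yaw and descending.

>>> {"api": "play_rows", "payload": {"motion": [{"translation": [0.1, -0.1, 3], "dr": [0, 0, 0.05]}, {"translation": [0.2, -0.2, 7], "dr": [0, 0, 0.095]}, {"translation": [0.2, -0.2, 11], "dr": [0, 0, 0.095]}, {"translation": [0.2, -0.2, 13], "dr": [0, 0, 0.095]}, {"translation": [0.2, -0.2, 13.5], "dr": [0, 0, 0.095]}]}}

```text
time_s: 25.35
tcp_pos: [451.9, -312.2, 43.2]
eef_rot: [3.14, -0.004, 2.664]
ft_force: [0.2, -0.5, 0.3]
grip_width: 54.8
gripper_force: 0.0
```

>>> {"api": "play_rows", "payload": {"motion": [{"translation": [0, 0, 1], "dr": [0, 0, 0]}, {"translation": [0, 0, 1.8], "dr": [0, 0, 0]}, {"translation": [0, 0, 2.2], "dr": [0, 0, 0]}, {"translation": [0, 0, 2.2], "dr": [0, 0, 0]}, {"translation": [0, 0, 2.2], "dr": [0, 0, 0]}]}}

```text
time_s: 25.85
tcp_pos: [453.4, -313.6, 23.9]
eef_rot: [3.141, 0.001, 2.663]
ft_force: [-0.2, 0.2, 0.2]
grip_width: 54.9
gripper_force: 0.0
```

>>> {"api": "play_rows", "payload": {"motion": [{"translation": [0, 0, 0], "dr": [0, 0, 0]}, {"translation": [0, 0, 0], "dr": [0, 0, 0]}, {"translation": [0, 0, 0], "dr": [0, 0, 0]}, {"translation": [0, 0, 0], "dr": [0, 0, 0]}, {"translation": [0, 0, 0], "dr": [0, 0, 0]}], "grip": 1.5}}

```text
time_s: 26.35
tcp_pos: [453.4, -313.5, 24.0]
eef_rot: [3.141, 0.001, 2.663]
ft_force: [-0.5, -0.6, 6.3]
grip_width: 29.0
gripper_force: 29.9
```

>>> {"api": "play_rows", "payload": {"motion": [{"translation": [0, 0, -2], "dr": [0, 0, 0]}, {"translation": [0, 0, -6], "dr": [0, 0, 0]}, {"translation": [0, 0, -11], "dr": [0, 0, 0]}, {"translation": [0, 0, -16], "dr": [0, 0, 0]}, {"translation": [0, 0, -20], "dr": [0, 0, 0]}]}}

```text
time_s: 26.85
tcp_pos: [453.1, -313.5, 226.4]
eef_rot: [3.141, 0.002, 2.663]
ft_force: [0.9, -0.7, 0.3]
grip_width: 29.0
gripper_force: 30.0
```

```bash
python3 -c "
from h import *
c=np.array([509.5,167.5]);X=np.array([.995,.0998]);Y=np.array([-.0998,.995])
b=c-55*X-86*Y
print(b,state()['tcp_pos'],go(b[0],b[1],230,0.1-np.pi))"
```

```text
[463.3578  76.441 ] [ 453.10600692 -313.54843102  226.42393247] (array([17.04, 35.1 , -0.39]), array([-0.   ,  0.002, -0.578]))
```

>>> {"api": "play_rows", "payload": {"motion": [{"translation": [2, 4, 0], "dr": [0, 0, -0.06]}, {"translation": [4, 8, 0], "dr": [0, 0, -0.14]}, {"translation": [6, 12, 0], "dr": [0, 0, -0.22]}, {"translation": [8, 16, 0], "dr": [0, 0, -0.3]}, {"translation": [10, 20, 0], "dr": [0, 0, -0.4]}]}}

```text
time_s: 27.35
tcp_pos: [455.9, -88.3, 223.6]
eef_rot: [3.141, 0.001, 3.066]
ft_force: [1.0, 0.1, -0.9]
grip_width: 28.8
gripper_force: 30.0
```

```bash
python3 -c "
from h import *
print(state()['tcp_pos'],go(463.4,76.4,110,0.1-np.pi))"
```

```text
[455.89947218 -88.26350826 223.59614736] (array([ 0.5 , 16.47, 11.37]), array([ 0.   ,  0.001, -0.175]))
```

>>> {"api": "play_rows", "payload": {"motion": [{"translation": [0.2, 4.5, 0], "dr": [0, 0, -0.06]}, {"translation": [0.3, 9, 0], "dr": [0, 0, -0.12]}, {"translation": [0.5, 13.5, 1], "dr": [0, 0, -0.175]}, {"translation": [0.5, 16.5, 4], "dr": [0, 0, -0.175]}, {"translation": [0.5, 16.5, 8], "dr": [0, 0, -0.175]}]}}

```text
time_s: 27.85
tcp_pos: [465.8, 78.5, 144.1]
eef_rot: [3.14, 0.005, -3.041]
ft_force: [0.2, -0.4, -1.5]
grip_width: 29.3
gripper_force: 30.1
```

>>> {"api": "play_rows", "payload": {"motion": [{"translation": [0, 0, 3], "dr": [0, 0, 0]}, {"translation": [0, 0, 4], "dr": [0, 0, 0]}, {"translation": [0, 0, 4], "dr": [0, 0, 0]}, {"translation": [0, 0, 4], "dr": [0, 0, 0]}, {"translation": [0, 0, 4], "dr": [0, 0, 0]}]}}

```text
time_s: 28.35
tcp_pos: [465.4, 75.0, 105.1]
eef_rot: [3.141, 0.003, -3.045]
ft_force: [-0.2, -0.2, 0.1]
grip_width: 28.9
gripper_force: 30.1
```

```bash
python3 -c "
from h import *
print(state()['tcp_pos'],go(463.4,76.4,31.5,0.1-np.pi))"
```

```text
[465.42378027  74.98687479 105.09532741] (array([0.21, 0.16, 7.36]), array([ 0.001,  0.003, -0.004]))
```

>>> {"api": "play_rows", "payload": {"motion": [{"translation": [0.2, 0.1, 3], "dr": [0, 0, 0]}, {"translation": [0.2, 0.1, 5], "dr": [0, 0, 0]}, {"translation": [0.2, 0.1, 6.5], "dr": [0, 0, 0]}, {"translation": [0.2, 0.1, 7.3], "dr": [0, 0, 0]}, {"translation": [0.2, 0.1, 7.3], "dr": [0, 0, 0]}]}}

```text
time_s: 28.85
tcp_pos: [462.6, 75.8, 30.8]
eef_rot: [3.141, 0.001, -3.045]
ft_force: [0.4, 1.0, 0.2]
grip_width: 29.4
gripper_force: 30.1
```

>>> {"api": "play_rows", "payload": {"motion": [{"translation": [0, 0, 0], "dr": [0, 0, 0]}, {"translation": [0, 0, 0], "dr": [0, 0, 0]}, {"translation": [0, 0, 0], "dr": [0, 0, 0]}, {"translation": [0, 0, 0], "dr": [0, 0, 0]}, {"translation": [0, 0, 0], "dr": [0, 0, 0]}], "grip": 4.5}}

```text
time_s: 29.35
tcp_pos: [462.3, 75.9, 30.8]
eef_rot: [3.141, 0.001, -3.045]
ft_force: [-0.1, 0.1, -0.0]
grip_width: 45.0
gripper_force: 0.0
```

>>> {"api": "play_rows", "payload": {"motion": [{"translation": [0, 0, -2], "dr": [0, 0, 0]}, {"translation": [0, 0, -6], "dr": [0, 0, 0]}, {"translation": [0, 0, -11], "dr": [0, 0, 0]}, {"translation": [0, 0, -16], "dr": [0, 0, 0]}, {"translation": [0, 0, -20], "dr": [0, 0, 0]}]}}

```text
time_s: 29.85
tcp_pos: [462.2, 75.8, 233.6]
eef_rot: [3.141, 0.003, -3.045]
ft_force: [0.6, 0.5, -0.7]
grip_width: 44.9
gripper_force: 0.0
```

>>> {"api": "play_rows", "payload": {"motion": [{"translation": [0, 0, -4], "dr": [0, 0, 0]}, {"translation": [0, 0, -8], "dr": [0, 0, 0]}, {"translation": [0, 0, -12], "dr": [0, 0, 0]}, {"translation": [0, 0, -12], "dr": [0, 0, 0]}, {"translation": [0, 0, -12], "dr": [0, 0, 0]}], "grip": 0}}

```text
time_s: 30.35
tcp_pos: [462.3, 75.8, 351.2]
eef_rot: [3.141, 0.002, -3.045]
ft_force: [-0.6, 0.7, -0.2]
grip_width: 0.3
gripper_force: 0.0
```

```bash
python3 look.py pics/w7.png|head -1; python3 -c "
from h import *
im=read_camera('top');cv2.imwrite('pics/t7.png',cv2.resize(im[130:310,130:360][:,:,::-1],None,fx=3,fy=3,interpolation=2))"
```

```text
[462.3  75.8 351.2] [ 3.141e+00  2.000e-03 -3.045e+00] 30.35
```

View pics/w7.png

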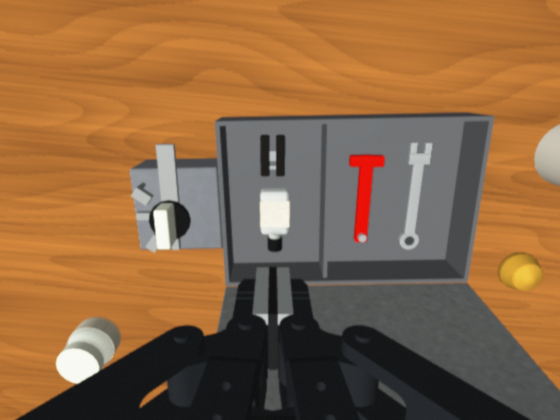

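All four items lie flat in their bays: pads (273,155), bottle (274,212), hanger tool (365,198) and spanner (415,195). The bystanders haven't moved. I'll refine the case and knob positions from this view and plan the lid push.

```bash
python3 - <<'E'
from h import *
ci=camera_info('wrist')
L=ray(ci,(218,119),60);R=ray(ci,(492,115),60);F=ray(ci,(227,283),60)
d=L-R # toward -y... print
print('corners',L.round(1),R.round(1),F.round(1),np.linalg.norm(d))
y=(R-L)/np.linalg.norm(R-L);x=np.array([y[1],-y[0],0])
c=(L+R)/2+100*x; print('C',c.round(1),'yaw',np.arctan2(x[1],x[0]).round(4),'knob',(c-200*y).round(1))
A,B=ray(ci,(158,206),124),ray(ci,(163,247),124) 
print('bar top ends L edge',A.round(),B.round()); A,B=ray(ci,(174,206),124),ray(ci,(171,249),124);print(A.round(),B.round())
print('tongue',ray(ci,(166,146),86).round())
E
python3 -c "
from h import *
print(go(668.7,183.5,310,0.1-np.pi))"
```

```text
corners [419.6  12.9  60. ] [387.3 303.   60. ] [615.4  34.1  60. ] 291.8264156532486
C [502.9 169.   60. ] yaw 0.1109 knob [525.  -29.8  60. ]
bar top ends L edge [501. -32. 124.] [544. -27. 124.]
[500. -17. 124.] [546. -19. 124.]
tongue [449. -35.  86.]
(array([-21.65,   8.73,   3.95]), array([ 0.   , -0.001, -0.003]))
```

View pics/t7.png

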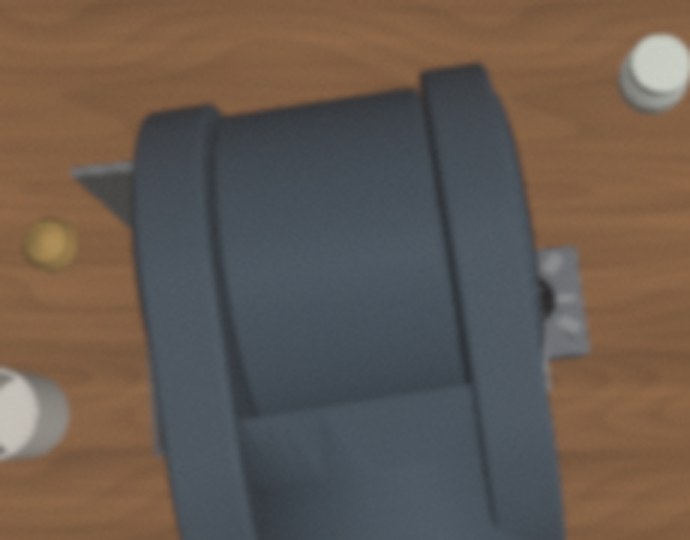

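The top view is mostly blocked by the arm, but the lid corner is visible at (72,170). I'm going behind the lid at a safe height.

>>> {"api": "play_rows", "payload": {"motion": [{"translation": [-4, 1.6, 0], "dr": [0, 0, 0]}, {"translation": [-8, 3.2, 0], "dr": [0, 0, 0]}, {"translation": [-12, 4.8, 0], "dr": [0, 0, 0]}, {"translation": [-16, 6.4, 0], "dr": [0, 0, 0]}, {"translation": [-20, 8, 0], "dr": [0, 0, 0]}]}}

```text
time_s: 30.95
tcp_pos: [654.3, 175.4, 349.1]
eef_rot: [-3.142, -0.002, -3.045]
ft_force: [0.2, 0.5, 0.7]
grip_width: -0.0
gripper_force: 0.0
```

>>> {"api": "play_rows", "payload": {"motion": [{"translation": [-1, 0.3, 0], "dr": [0, 0, 0]}, {"translation": [-2, 0.7, 0], "dr": [0, 0, 0]}, {"translation": [-2, 0.7, 0], "dr": [0, 0, 0]}, {"translation": [-2, 0.7, 0], "dr": [0, 0, 0]}, {"translation": [-2, 0.7, 0], "dr": [0, 0, 0]}]}}

```text
time_s: 31.45
tcp_pos: [672.0, 183.3, 350.6]
eef_rot: [3.141, 0.0, -3.045]
ft_force: [-0.3, 0.7, 0.3]
grip_width: 0.2
gripper_force: 0.0
```

```bash
python3 look.py pics/w8.png; python3 -c "
from h import *
print(state()['joint_pos'],go(668.7,183.5,250,0.105-np.pi))
im=read_camera('scene');cv2.imwrite('pics/s8.png',cv2.resize(im[60:260,180:420][:,:,::-1],None,fx=3,fy=3,interpolation=2))"
```

```text
[672.  183.3 350.6] [ 3.141  0.    -3.045] 31.45
[ 11. 197.] (0, 171, 31, 53) [ 762.3 -141.7] [73.1 37.7] -0.127 [119 113  98]
[266. 184.] (0, 0, 560, 420) [796.4 206.8] [891.3 593.9] -1.475 [169 107  48]
[2.66127929e-01 5.78509786e-01 7.79525602e-01 1.77111488e+00
 1.47513930e-04 1.69590770e-01] (array([ 0.33,  0.06, 10.11]), array([ 0.   ,  0.001, -0.008]))
```

View pics/s8.png

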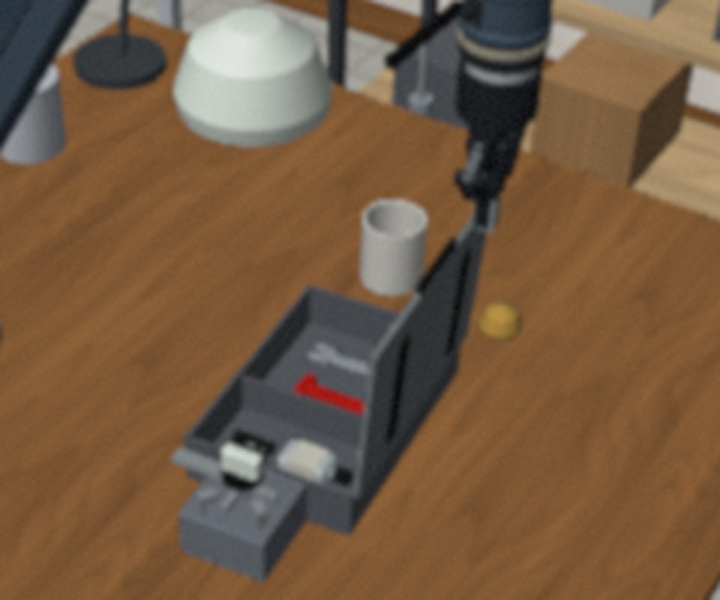

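The lid stands upright, and the gripper is above and just beyond its edge. I'm descending behind it, watching the force.

>>> {"api": "play_rows", "payload": {"motion": [{"translation": [0, 0, 2], "dr": [0, 0, 0]}, {"translation": [0, 0, 4], "dr": [0, 0, 0]}, {"translation": [0, 0, 6], "dr": [0, 0, 0]}, {"translation": [0, 0, 8], "dr": [0, 0, 0]}, {"translation": [0, 0, 10.2], "dr": [0, 0, 0]}]}}

```text
time_s: 32.05
tcp_pos: [672.3, 183.4, 248.9]
eef_rot: [3.141, 0.002, -3.045]
ft_force: [0.4, -0.3, -0.9]
grip_width: 0.1
gripper_force: 0.0
```

>>> {"api": "play_rows", "payload": {"motion": [{"translation": [0.5, 0, 0], "dr": [0, 0, 0]}, {"translation": [1, 0, 0], "dr": [0, 0, 0]}, {"translation": [1.5, 0, 0], "dr": [0, 0, 0]}, {"translation": [2, 0, 0], "dr": [0, 0, 0]}, {"translation": [2, 0, 0], "dr": [0, 0, 0]}]}}

```text
time_s: 32.55
tcp_pos: [652.4, 181.8, 250.1]
eef_rot: [3.141, 0.002, -3.045]
ft_force: [0.2, -0.3, -0.2]
grip_width: 0.0
gripper_force: 0.0
```

```bash
cat > arc.py <<'E'
from h import *
c=np.array([507,168.]);a=.105;X=np.array([np.cos(a),np.sin(a)])
s=state(); loc=(s['tcp_pos'][:2]-c)@X
print('local x',loc.round(1),'z',s['tcp_pos'][2].round(1),'F',s['ft_force'].round(1))
for th in (1.6,1.5,1.4,1.3,1.2,1.1,1,.9,.8,.7,.6,.5,.4,.3,.2,.1,0):
    q=np.array([100,60])+170*np.array([-np.cos(th),np.sin(th)])+8*np.array([np.sin(th),np.cos(th)])+[11,19]
    print(th,q.round(1),'tool dx,dz cm',((loc-q[0])/10).round(2),((s['tcp_pos'][2]-q[1])/10).round(2))
E
python3 arc.py
```

```text
local x 146.0 z 250.1 F [ 0.2 -0.3 -0.2]
1.6 [124.  248.7] tool dx,dz cm 2.2 0.14
1.5 [107.  249.1] tool dx,dz cm 3.9 0.09
1.4 [ 90.  247.9] tool dx,dz cm 5.6 0.22
1.3 [ 73.2 244.9] tool dx,dz cm 7.28 0.51
1.2 [ 56.9 240.3] tool dx,dz cm 8.91 0.97
1.1 [ 41.  234.1] tool dx,dz cm 10.5 1.59
1 [ 25.9 226.4] tool dx,dz cm 12.01 2.37
0.9 [ 11.6 217.1] tool dx,dz cm 13.44 3.29
0.8 [ -1.7 206.5] tool dx,dz cm 14.77 4.36
0.7 [-13.9 194.6] tool dx,dz cm 15.99 5.54
0.6 [-24.8 181.6] tool dx,dz cm 17.08 6.85
0.5 [-34.4 167.5] tool dx,dz cm 18.04 8.26
0.4 [-42.5 152.6] tool dx,dz cm 18.85 9.75
0.3 [-49.  136.9] tool dx,dz cm 19.5 11.32
0.2 [-54.  120.6] tool dx,dz cm 20.0 12.95
0.1 [-57.4 103.9] tool dx,dz cm 20.33 14.61
0 [-59.  87.] tool dx,dz cm 20.5 16.31
```

>>> {"api": "play_rows", "payload": {"motion": [{"translation": [1.4, 0, 0.1], "dr": [0, 0, 0]}, {"translation": [2.6, 0, 0.1], "dr": [0, 0, 0]}, {"translation": [3.6, 0, 0.1], "dr": [0, 0, 0]}, {"translation": [4.6, 0, 0.1], "dr": [0, 0, 0]}, {"translation": [5.6, 0, 0.2], "dr": [0, 0, 0]}]}}

```text
time_s: 33.05
tcp_pos: [596.8, 176.3, 247.2]
eef_rot: [3.141, 0.002, -3.045]
ft_force: [1.8, -0.3, 1.9]
grip_width: -0.2
gripper_force: 1.2
```

>>> {"api": "play_rows", "payload": {"motion": [{"translation": [0.85, 0, 0.15], "dr": [0, 0, 0]}, {"translation": [1.7, 0, 0.3], "dr": [0, 0, 0]}, {"translation": [2.5, 0, 0.5], "dr": [0, 0, 0]}, {"translation": [3.3, 0, 0.75], "dr": [0, 0, 0]}, {"translation": [4.1, 0, 1.1], "dr": [0, 0, 0]}]}}

```text
time_s: 33.55
tcp_pos: [555.5, 172.3, 235.4]
eef_rot: [3.141, 0.001, -3.045]
ft_force: [0.3, -0.4, 3.4]
grip_width: -0.2
gripper_force: 1.1
```

```bash
python3 arc.py; python3 -c "
from h import *
im=read_camera('scene');cv2.imwrite('pics/s9.png',cv2.resize(im[60:260,180:420][:,:,::-1],None,fx=3,fy=3,interpolation=2))"
```

```text
local x 48.7 z 235.4 F [ 0.3 -0.4  3.4]
1.6 [124.  248.7] tool dx,dz cm -7.52 -1.33
1.5 [107.  249.1] tool dx,dz cm -5.82 -1.37
1.4 [ 90.  247.9] tool dx,dz cm -4.13 -1.25
1.3 [ 73.2 244.9] tool dx,dz cm -2.45 -0.95
1.2 [ 56.9 240.3] tool dx,dz cm -0.81 -0.49
1.1 [ 41.  234.1] tool dx,dz cm 0.77 0.13
1 [ 25.9 226.4] tool dx,dz cm 2.28 0.91
0.9 [ 11.6 217.1] tool dx,dz cm 3.71 1.83
0.8 [ -1.7 206.5] tool dx,dz cm 5.04 2.89
0.7 [-13.9 194.6] tool dx,dz cm 6.26 4.08
0.6 [-24.8 181.6] tool dx,dz cm 7.35 5.38
0.5 [-34.4 167.5] tool dx,dz cm 8.31 6.79
0.4 [-42.5 152.6] tool dx,dz cm 9.12 8.29
0.3 [-49.  136.9] tool dx,dz cm 9.78 9.85
0.2 [-54.  120.6] tool dx,dz cm 10.27 11.48
0.1 [-57.4 103.9] tool dx,dz cm 10.61 13.15
0 [-59.  87.] tool dx,dz cm 10.77 14.84
```

View pics/s9.png

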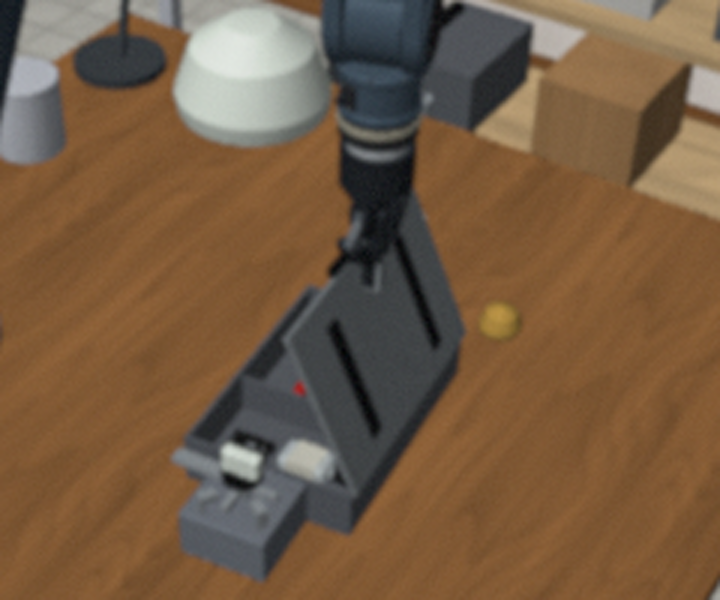

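The lid is at about 1.15 rad and following at 3.4 N. I'm continuing along the arc.

>>> {"api": "play_rows", "payload": {"motion": [{"translation": [0.8, 0, 0.15], "dr": [0, 0, 0]}, {"translation": [1.55, 0, 0.5], "dr": [0, 0, 0]}, {"translation": [2.3, 0, 0.95], "dr": [0, 0, 0]}, {"translation": [3, 0, 1.4], "dr": [0, 0, 0]}, {"translation": [3.7, 0, 1.85], "dr": [0, 0, 0]}]}}

```text
time_s: 34.1
tcp_pos: [518.7, 168.6, 216.7]
eef_rot: [3.141, 0.0, -3.045]
ft_force: [1.0, -0.4, 1.4]
grip_width: -0.1
gripper_force: 0.9
```

>>> {"api": "play_rows", "payload": {"motion": [{"translation": [0.8, 0, 0.6], "dr": [0, 0, 0]}, {"translation": [1.6, 0, 1.3], "dr": [0, 0, 0]}, {"translation": [2.3, 0, 2.0], "dr": [0, 0, 0]}, {"translation": [3.0, 0, 2.75], "dr": [0, 0, 0]}, {"translation": [3.6, 0, 3.5], "dr": [0, 0, 0]}]}}

```text
time_s: 34.6
tcp_pos: [482.8, 165.2, 181.5]
eef_rot: [3.141, 0.0, -3.045]
ft_force: [-0.9, -1.3, 1.2]
grip_width: -0.1
gripper_force: 0.8
```

>>> {"api": "play_rows", "payload": {"motion": [{"translation": [0.5, 0, 0.7], "dr": [0, 0, 0]}, {"translation": [0.95, 0, 1.4], "dr": [0, 0, 0]}, {"translation": [1.4, 0, 2.1], "dr": [0, 0, 0]}, {"translation": [1.8, 0, 2.9], "dr": [0, 0, 0]}, {"translation": [2.1, 0, 3.6], "dr": [0, 0, 0]}]}}

```text
time_s: 35.1
tcp_pos: [462.2, 163.3, 145.3]
eef_rot: [3.141, 0.0, -3.045]
ft_force: [-0.4, -1.1, 1.9]
grip_width: -0.1
gripper_force: 0.6
```

```bash
python3 arc.py
```

```text
local x -45.1 z 145.3 F [-0.4 -1.1  1.9]
1.6 [124.  248.7] tool dx,dz cm -16.9 -10.34
1.5 [107.  249.1] tool dx,dz cm -15.2 -10.38
1.4 [ 90.  247.9] tool dx,dz cm -13.51 -10.26
1.3 [ 73.2 244.9] tool dx,dz cm -11.83 -9.96
1.2 [ 56.9 240.3] tool dx,dz cm -10.19 -9.5
1.1 [ 41.  234.1] tool dx,dz cm -8.61 -8.88
1 [ 25.9 226.4] tool dx,dz cm -7.09 -8.1
0.9 [ 11.6 217.1] tool dx,dz cm -5.67 -7.18
0.8 [ -1.7 206.5] tool dx,dz cm -4.34 -6.12
0.7 [-13.9 194.6] tool dx,dz cm -3.12 -4.93
0.6 [-24.8 181.6] tool dx,dz cm -2.03 -3.63
0.5 [-34.4 167.5] tool dx,dz cm -1.07 -2.22
0.4 [-42.5 152.6] tool dx,dz cm -0.26 -0.72
0.3 [-49.  136.9] tool dx,dz cm 0.4 0.85
0.2 [-54.  120.6] tool dx,dz cm 0.9 2.47
0.1 [-57.4 103.9] tool dx,dz cm 1.23 4.14
0 [-59.  87.] tool dx,dz cm 1.39 5.83
```

>>> {"api": "play_rows", "payload": {"motion": [{"translation": [0.3, 0, 0.6], "dr": [0, 0, 0]}, {"translation": [0.5, 0, 1.2], "dr": [0, 0, 0]}, {"translation": [0.7, 0, 1.9], "dr": [0, 0, 0]}, {"translation": [0.9, 0, 2.5], "dr": [0, 0, 0]}, {"translation": [1.1, 0, 3.1], "dr": [0, 0, 0]}]}}

```text
time_s: 35.6
tcp_pos: [452.0, 162.3, 114.6]
eef_rot: [3.141, 0.001, -3.045]
ft_force: [1.5, -0.1, 0.4]
grip_width: -0.3
gripper_force: 0.6
```

>>> {"api": "play_rows", "payload": {"motion": [{"translation": [0.1, 0, 0.4], "dr": [0, 0, 0]}, {"translation": [0.1, 0, 0.8], "dr": [0, 0, 0]}, {"translation": [0.2, 0, 1.2], "dr": [0, 0, 0]}, {"translation": [0.2, 0, 1.6], "dr": [0, 0, 0]}, {"translation": [0.2, 0, 1.9], "dr": [0, 0, 0]}]}}

```text
time_s: 36.1
tcp_pos: [449.5, 162.0, 95.7]
eef_rot: [3.141, 0.0, -3.045]
ft_force: [-1.4, -0.5, 1.0]
grip_width: 0.2
gripper_force: 0.6
```

```bash
python3 arc.py|head -1
```

```text
local x -57.8 z 95.7 F [-1.4 -0.5  1. ]
```

>>> {"api": "play_rows", "payload": {"motion": [{"translation": [0, 0, 0.2], "dr": [0, 0, 0]}, {"translation": [0, 0, 0.4], "dr": [0, 0, 0]}, {"translation": [0, 0, 0.6], "dr": [0, 0, 0]}, {"translation": [0, 0, 0.7], "dr": [0, 0, 0]}, {"translation": [0, 0, 0.8], "dr": [0, 0, 0]}]}}

```text
time_s: 36.6
tcp_pos: [449.8, 162.1, 88.0]
eef_rot: [3.141, 0.001, -3.045]
ft_force: [-0.7, 0.4, 0.7]
grip_width: 0.2
gripper_force: 0.5
```

>>> {"api": "play_rows", "payload": {"motion": [{"translation": [0, 0, 0.05], "dr": [0, 0, 0]}, {"translation": [0, 0, 0.1], "dr": [0, 0, 0]}, {"translation": [0, 0, 0.15], "dr": [0, 0, 0]}, {"translation": [0, 0, 0.2], "dr": [0, 0, 0]}, {"translation": [0, 0, 0.2], "dr": [0, 0, 0]}]}}

```text
time_s: 37.1
tcp_pos: [449.9, 162.1, 86.6]
eef_rot: [3.141, 0.001, -3.045]
ft_force: [-2.1, -0.5, 7.3]
grip_width: -0.1
gripper_force: 4.1
```

>>> {"api": "play_rows", "payload": {"motion": [{"translation": [0, 0, 0.1], "dr": [0, 0, 0]}, {"translation": [0, 0, 0.1], "dr": [0, 0, 0]}, {"translation": [0, 0, 0.1], "dr": [0, 0, 0]}, {"translation": [0, 0, 0.1], "dr": [0, 0, 0]}, {"translation": [0, 0, 0.1], "dr": [0, 0, 0]}]}}

```text
time_s: 37.6
tcp_pos: [449.9, 162.1, 86.5]
eef_rot: [3.141, 0.002, -3.045]
ft_force: [-6.2, -2.3, 19.2]
grip_width: -0.2
gripper_force: 9.7
```

>>> {"api": "play_rows", "payload": {"motion": [{"translation": [0, 0, -2], "dr": [0, 0, 0]}, {"translation": [0, 0, -6], "dr": [0, 0, 0]}, {"translation": [0, 0, -10], "dr": [0, 0, 0]}, {"translation": [0, 0, -14], "dr": [0, 0, 0]}, {"translation": [0, 0, -17], "dr": [0, 0, 0]}]}}

```text
time_s: 38.1
tcp_pos: [450.2, 162.1, 257.7]
eef_rot: [3.141, 0.003, -3.045]
ft_force: [0.5, -0.5, 0.8]
grip_width: 0.2
gripper_force: 0.0
```

```bash
python3 -c "
from h import *
print(state()['tcp_pos'],state()['joint_pos'],go(527,-31,255,0-np.pi))"
```

```text
[450.15528684 162.13764004 257.71535469] [ 3.45627769e-01  1.53319758e-01 -1.02769660e-01  1.31134414e+00
  1.47051199e-04  2.48906442e-01] (array([ -5.78, -19.97,   0.27]), array([0.001, 0.003, 0.097]))
```

The lid took 19 N with no further travel (upper face at 67.5 mm), so it is shut. Now over the knob.

>>> {"api": "play_rows", "payload": {"motion": [{"translation": [-1, -4, 0], "dr": [0, 0, 0.02]}, {"translation": [-2, -8, 0], "dr": [0, 0, 0.05]}, {"translation": [-3.5, -12, 0], "dr": [0, 0, 0.06]}, {"translation": [-4.6, -16, 0], "dr": [0, 0, 0.06]}, {"translation": [-5.8, -20, 0], "dr": [0, 0, 0.06]}], "grip": 4}}

```text
time_s: 38.6
tcp_pos: [527.3, -33.2, 255.2]
eef_rot: [3.141, 0.001, -3.105]
ft_force: [0.4, 1.0, -0.1]
grip_width: 39.7
gripper_force: 0.0
```

>>> {"api": "play_rows", "payload": {"motion": [{"translation": [0, 0, 0], "dr": [0, 0, 0]}, {"translation": [0, 0, 0], "dr": [0, 0, 0]}, {"translation": [0, 0, 0], "dr": [0, 0, 0]}, {"translation": [0, 0, 0], "dr": [0, 0, 0]}, {"translation": [0, 0, 0], "dr": [0, 0, 0]}]}}

```text
time_s: 39.1
tcp_pos: [526.5, -30.5, 255.3]
eef_rot: [3.141, 0.001, -3.103]
ft_force: [0.6, -0.4, -0.1]
grip_width: 40.3
gripper_force: 0.0
```

```bash
python3 look.py pics/w10.png|head -1; python3 - <<'E'
from h import *
ci=camera_info('wrist');im=read_camera('wrist');
print(proj(ci,(527,-31,124)))
hsv=cv2.cvtColor(im,cv2.COLOR_RGB2HSV)
m=((hsv[...,1]<60)&(hsv[...,2]>175)).astype(np.uint8);m[300:]=0
for c in cv2.findContours(m,0,1)[0]:
    if len(c)>30: print(cv2.boundingRect(c),rect(ci,c,124))
E
```

```text
[526.5 -30.5 255.3] [ 3.141e+00  1.000e-03 -3.103e+00] 39.1
[272.44630863 207.02528705]
(264, 180, 21, 58) (array([528.7, -29.7]), array([42.5, 13.2]), np.float64(0.082))
(257, 91, 24, 58) (array([467.1, -34.8]), array([36.4, 14.9]), np.float64(0.098))
```

View pics/w10.png

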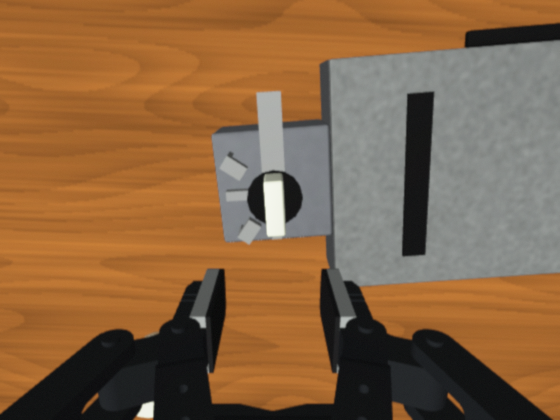

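The lid is flat, and the knob bar is at (274,207), cast to (528.7,-29.7) with yaw 0.08. I'm descending to grip it.

>>> {"api": "play_rows", "payload": {"motion": [{"translation": [-0.2, 0.1, 3], "dr": [0, 0, -0.04]}, {"translation": [-0.2, 0.1, 6], "dr": [0, 0, -0.04]}, {"translation": [-0.2, 0.1, 9], "dr": [0, 0, -0.04]}, {"translation": [-0.2, 0.1, 10.5], "dr": [0, 0, -0.04]}, {"translation": [-0.2, 0.1, 11], "dr": [0, 0, -0.04]}]}}

```text
time_s: 39.7
tcp_pos: [527.7, -29.9, 143.5]
eef_rot: [3.141, -0.002, -3.064]
ft_force: [0.0, 0.1, 0.8]
grip_width: 40.0
gripper_force: 0.0
```

>>> {"api": "play_rows", "payload": {"motion": [{"translation": [0, 0, 0], "dr": [0, 0, 0]}, {"translation": [0, 0, 0], "dr": [0, 0, 0]}, {"translation": [0, 0, 0], "dr": [0, 0, 0]}, {"translation": [0, 0, 0], "dr": [0, 0, 0]}, {"translation": [0, 0, 0], "dr": [0, 0, 0]}]}}

```text
time_s: 40.2
tcp_pos: [529.0, -30.3, 145.6]
eef_rot: [3.141, 0.002, -3.065]
ft_force: [0.0, -0.5, 0.3]
grip_width: 39.8
gripper_force: 0.0
```

```bash
python3 -c "
from h import *
print(state()['tcp_pos'],go(528.7,-29.7,119,0.08-np.pi))"
```

```text
[529.01478603 -30.34967463 145.59254019] (array([0.03, 0.07, 2.66]), array([ 0.   ,  0.002, -0.003]))
```

>>> {"api": "play_rows", "payload": {"motion": [{"translation": [0, 0, 1], "dr": [0, 0, 0]}, {"translation": [0, 0, 2], "dr": [0, 0, 0]}, {"translation": [0, 0, 2.6], "dr": [0, 0, 0]}, {"translation": [0, 0, 2.6], "dr": [0, 0, 0]}, {"translation": [0, 0, 2.6], "dr": [0, 0, 0]}]}}

```text
time_s: 40.7
tcp_pos: [528.6, -30.3, 118.7]
eef_rot: [3.141, -0.0, -3.065]
ft_force: [-1.1, 0.4, -0.2]
grip_width: 40.1
gripper_force: 0.0
```

>>> {"api": "play_rows", "payload": {"motion": [{"translation": [0, 0, 0], "dr": [0, 0, 0]}, {"translation": [0, 0, 0], "dr": [0, 0, 0]}, {"translation": [0, 0, 0], "dr": [0, 0, 0]}, {"translation": [0, 0, 0], "dr": [0, 0, 0]}, {"translation": [0, 0, 0], "dr": [0, 0, 0]}], "grip": 0, "grip_force": 60}}

```text
time_s: 41.2
tcp_pos: [529.1, -29.6, 119.5]
eef_rot: [3.14, 0.002, -3.064]
ft_force: [-0.1, 4.6, 2.2]
grip_width: 12.7
gripper_force: 61.9
```

>>> {"api": "play_rows", "payload": {"motion": [{"translation": [0, 0, 0.3], "dr": [0, 0, 0]}, {"translation": [0, 0, 0.6], "dr": [0, 0, 0]}, {"translation": [0, 0, 0.9], "dr": [0, 0, 0]}, {"translation": [0, 0, 1.1], "dr": [0, 0, 0]}, {"translation": [0, 0, 1.1], "dr": [0, 0, 0]}]}}

```text
time_s: 41.7
tcp_pos: [529.1, -29.6, 108.6]
eef_rot: [3.14, 0.002, -3.064]
ft_force: [-2.1, 4.6, 6.5]
grip_width: 12.6
gripper_force: 62.5
```

Pressed 11 mm. Turning clockwise, which is positive about the tool's z.

>>> {"api": "play_rows", "payload": {"motion": [{"translation": [0, 0, 0], "dr": [0, 0, 0.12]}, {"translation": [0, 0, 0], "dr": [0, 0, 0.24]}, {"translation": [0, 0, 0], "dr": [0, 0, 0.36]}, {"translation": [0, 0, 0], "dr": [0, 0, 0.48]}, {"translation": [0, 0, 0], "dr": [0, 0, 0.6]}]}}

```text
time_s: 42.2
tcp_pos: [528.9, -29.4, 108.8]
eef_rot: [3.139, 0.0, 2.614]
ft_force: [-1.7, 6.0, 6.8]
grip_width: 12.8
gripper_force: 62.7
```

>>> {"api": "play_rows", "payload": {"motion": [{"translation": [0, 0, 0], "dr": [0, 0, 0.12]}, {"translation": [0, 0, 0], "dr": [0, 0, 0.24]}, {"translation": [0, 0, 0], "dr": [0, 0, 0.36]}, {"translation": [0, 0, 0], "dr": [0, 0, 0.48]}, {"translation": [0, 0, 0], "dr": [0, 0, 0.6]}]}}

```text
time_s: 42.7
tcp_pos: [528.9, -29.2, 108.8]
eef_rot: [3.139, -0.002, 2.014]
ft_force: [-2.0, 5.9, 6.1]
grip_width: 12.8
gripper_force: 62.6
```

```bash
python3 -c "
from h import *
s=state();print(s['tcp_pos'],s['eef_rot'],s['ft_force'],s['torque'],s['joint_pos'])"
```

```text
[528.9028873  -29.20325264 108.81678583] [ 3.13909354e+00 -1.91339726e-03  2.01426760e+00] [-1.96859331  5.94654655  6.08284663] [1.62516268 0.59535645 0.02215309] [-0.05672382  0.33196715 -0.26058993  0.97696395  0.00287755  1.07060547]
```

>>> {"api": "play_rows", "payload": {"motion": [{"translation": [0, 0, 0], "dr": [0, 0, 0.06]}, {"translation": [0, 0, 0], "dr": [0, 0, 0.12]}, {"translation": [0, 0, 0], "dr": [0, 0, 0.17]}, {"translation": [0, 0, 0], "dr": [0, 0, 0.21]}, {"translation": [0, 0, 0], "dr": [0, 0, 0.24]}]}}

```text
time_s: 43.2
tcp_pos: [528.9, -29.1, 108.8]
eef_rot: [3.14, -0.003, 1.778]
ft_force: [-1.7, 7.5, 5.6]
grip_width: 12.9
gripper_force: 62.6
```

>>> {"api": "play_rows", "payload": {"motion": [{"translation": [0, 0, 0], "dr": [0, 0, 0.02]}, {"translation": [0, 0, 0], "dr": [0, 0, 0.04]}, {"translation": [0, 0, 0], "dr": [0, 0, 0.06]}, {"translation": [0, 0, 0], "dr": [0, 0, 0.07]}, {"translation": [0, 0, 0], "dr": [0, 0, 0.07]}]}}

```text
time_s: 43.7
tcp_pos: [529.0, -29.0, 108.8]
eef_rot: [3.14, -0.003, 1.71]
ft_force: [-1.5, 7.3, 6.9]
grip_width: 12.7
gripper_force: 63.4
```

```bash
python3 -c "
from h import *
s=state();print(s['tcp_pos'],s['eef_rot'],s['ft_force'],s['torque'],s['joint_pos'])"
```

```text
[528.95682173 -29.03810874 108.80489933] [ 3.13971452e+00 -2.70750838e-03  1.71004415e+00] [-1.45830716  7.26185741  6.88481767] [1.63264311 0.53325457 0.72431744] [-0.05648486  0.33202018 -0.26054313  0.9769173   0.00302108  1.37506817]
```

The torque of 0.72 N m shows the end stop is reached. Releasing and rising.

>>> {"api": "play_rows", "payload": {"motion": [{"translation": [0, 0, 0], "dr": [0, 0, 0]}, {"translation": [0, 0, 0], "dr": [0, 0, 0]}, {"translation": [0, 0, 0], "dr": [0, 0, 0]}, {"translation": [0, 0, 0], "dr": [0, 0, 0]}, {"translation": [0, 0, 0], "dr": [0, 0, 0]}], "grip": 4}}

```text
time_s: 44.2
tcp_pos: [529.4, -30.4, 108.4]
eef_rot: [3.14, -0.0, 1.708]
ft_force: [2.0, 0.3, 4.3]
grip_width: 39.6
gripper_force: 2.1
```

>>> {"api": "play_rows", "payload": {"motion": [{"translation": [0, 0, -1], "dr": [0, 0, 0]}, {"translation": [0, 0, -3], "dr": [0, 0, 0]}, {"translation": [0, 0, -7], "dr": [0, 0, 0]}, {"translation": [0, 0, -11], "dr": [0, 0, 0]}, {"translation": [0, 0, -15], "dr": [0, 0, 0]}]}}

```text
time_s: 44.7
tcp_pos: [527.5, -30.5, 259.6]
eef_rot: [-3.14, -0.0, 1.708]
ft_force: [1.6, -0.9, -0.0]
grip_width: 40.1
gripper_force: 0.0
```

>>> {"api": "play_rows", "payload": {"motion": [{"translation": [0, 0, -3], "dr": [0, 0, 0]}, {"translation": [0, 0, -6], "dr": [0, 0, 0]}, {"translation": [0, 0, -6], "dr": [0, 0, 0]}, {"translation": [0, 0, -6], "dr": [0, 0, 0]}, {"translation": [0, 0, -6], "dr": [0, 0, 0]}]}}

```text
time_s: 45.2
tcp_pos: [527.9, -30.4, 316.9]
eef_rot: [-3.14, -0.001, 1.708]
ft_force: [-0.7, 0.6, 0.4]
grip_width: 40.0
gripper_force: 0.0
```

```bash
python3 look.py pics/w11.png|head -1; python3 - <<'E'
from h import *
ci=camera_info('wrist');im=read_camera('wrist')
hsv=cv2.cvtColor(im,cv2.COLOR_RGB2HSV)
m=((hsv[...,1]<60)&(hsv[...,2]>175)).astype(np.uint8);m[300:]=0
for c in cv2.findContours(m,0,1)[0]:
    if len(c)>30: print(cv2.boundingRect(c),rect(ci,c,124),rect(ci,c,112))
E
```

```text
[527.9 -30.4 316.9] [-3.140e+00 -1.000e-03  1.708e+00] 45.2
(435, 283, 48, 17) (array([ 717.6, -109.4]), array([45.1, 17.2]), np.float64(0.138)) (array([ 725.3, -115.4]), array([46.8, 17.8]), np.float64(0.138))
(417, 277, 19, 23) (array([ 684.1, -110.5]), array([25.4, 11. ]), np.float64(1.52)) (array([ 690.5, -116.5]), array([26.3, 11.5]), np.float64(1.52))
(242, 200, 14, 10) (array([509.2, -51.6]), array([11.4,  6.9]), np.float64(0.933)) (array([508.9, -55.5]), array([11.8,  7.2]), np.float64(0.934))
(267, 160, 17, 48) (array([529.2, -29.9]), array([42. , 13.3]), np.float64(-1.395)) (array([529.7, -32.8]), array([43.6, 13.8]), np.float64(-1.395))
```

View pics/w11.png

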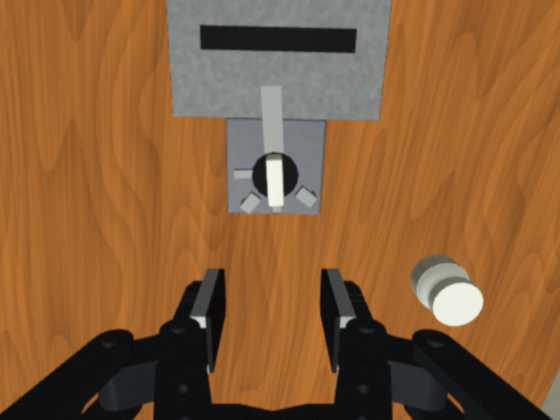

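The tongue (272,118) lies across the shut lid. The knob has sprung back up (its size matches the 124 mm plane) at a turn of about 1.50 rad, and the robot is clear. Handing in.

```bash
python3 -c "
from bench import env
print(env.job_done())"
```

```text
the job is handed in; nothing more can be done
None
```

The job is handed in: all four items present (no tyre lever) are in their bays, the lid is shut, and the latch is turned to its end stop and sprung back up, with the tongue across the lid; the mug, jar and bell were never touched.

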